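Open the lacquer studio's combination lockbox

TASK

Open the steel lockbox that holds the inlay shell and pigments: with the crank knob turn the dial anticlockwise past 8 o'clock once and stop at 8 the second time, then clockwise past 11 once and stop at 11 the second time, then slowly anticlockwise towards 6 until you feel the bolt drop and the dial stop dead (this worn lock catches anywhere between 7 and 5). Never force the dial or the hatch against the bolt; then slide the hatch fully open, away from the robot, let go, and leave the two vases and the paint dish undisturbed.

Things in the scene. Friction and masses are not known exactly. Their poses are not given: they have to be found in the camera images.
- safe: grey steel lockbox fixed to the table, 240 x 340 mm, deck 110 mm high; origin under its centre. Its x axis points away from the robot at yaw 0, y left, z up. Dial on its right half (-y), sliding hatch on its left (+y). Inside, the dial picks up two loose wheels by tabs, each within a turn; they stay where they are left. If misdialled nothing drops: dial again from the start.
- dial_centre (a point): centre of the dark dial on its disc's top face, 12 mm above the deck (disc radius 56 mm; hub radius 16 mm, 6 mm high); in the box's frame x -20, y -85 mm. Round it are 12 hour marks as on a clock seen from above: 12 is the double mark on the box's +x side, 3 on its -y side, 6 on -x, 9 on +y.
- crank_grip (a point): grip point of the crank knob, on its axis 22 mm above the disc: upright black cylinder, 18 mm diameter, 36 mm high, standing on the disc 42 mm from the dial's centre. It spins freely on its own axis, so the hand need not turn while leading it round. The knob is the dial's pointer: the hour it stands at is the number dialled.
- dial (a joint): dial angle in rad, unlimited, counting turns: 0 with the knob at 12 o'clock, growing anticlockwise seen from above (11 o'clock 0.524, 8 o'clock 2.094, 7 2.618, 6 3.142, 5 3.665, plus 6.283 per turn). Starts within 0.8 of 0. Takes 2 to 5 N at the knob and stays where left. 8 and 11 must each be set within 0.12 rad.
- bolt: spring bolt under the deck; only a brass pin, 10 mm diameter, 4 mm high, shows in a dark window between dial and hatch; origin at the pin's foot, in the box's frame x -20, y +6 mm. With the combination right a spring pulls it 6 mm towards the dial (box -y): the dial then stops dead within 6 mm of crank travel and the hatch is free. It breaks at a load of 45 N (about 33 N at the knob).
- hatch (a joint): opening of the steel sliding hatch in m: 0 shut, 0.100 fully open, sliding along the box's +x. It slides with about 2 to 3 N and stays where it is left; the bolt holds it shut.
- hatch_grip (a point): grip point of the hatch's handle, an upright black fin 14 mm thick (along the box's x), 44 mm long (along y), its top 41 mm and this point 26 mm above the deck; in the box's frame at x -56 mm (shut) to +44 mm (open), y +88.5 mm.
- vase_l: dark red vase, 130 mm high, 91 mm diameter, loose, standing to the left of the box; origin under its foot. Leave alone.
- vase_r: dark vase, 110 mm high, 77 mm diameter, loose, standing to the right of the box; origin under its foot. Leave alone.
- dish: white paint dish, 90 mm diameter, 18 mm high, loose, standing behind the box; origin under its middle. Leave alone.

How it is judged:
By the outcome, as a careful person would: the job done as asked, in the order asked, and still so for the second after the job is handed in, with the robot touching nothing.
It also fails if it takes over 72 s, if anything falls off the work surface, if the arm or the gripper's body presses on something with over 40 N, if the wrist force passes 120 N, or if a joint passes its speed limit or range.

ROBOT

A 6-joint arm with a two-finger parallel gripper is mounted at the origin on the work surface. World frame = base frame: x ahead of the robot, y to its left, z up, the work surface at z = 0. Lengths are in m, angles in rad, forces in N, time in s.
With the tool pointing down it reaches from about 0.375 to 0.825 m from the base axis. Payload 5.5 kg.
Tool frame: the origin (TCP) lies on the centre line of the jaws, within the pads' length; the fingertips stand 8 mm ahead of it and the grasp point (between the pads) lies 11 mm behind it (ctrl.tip_extent is the distance from the TCP to the fingertips, in m); z points along the fingers, x is the direction in which the jaws open and shut, and the axes are right-handed (so a half turn about z gives the same grasp; the last joint's range is limited). The gripper opens to 85 mm and grips with 20 to 120 N. Pads are 22 mm wide; open, the fingers measure 114 mm over their backs; the gripper's body (76 mm by 85 mm) begins 54 mm behind the grasp point. The pads swing forward as they close: fully open they stand 13 mm farther back than shut.
Start: joints at [1.291, 0.314, -0.047, 1.21, 0, 1.571], TCP at [0.166, 0.577, 0.239] pointing down, gripper open.
Joint ranges: [-2.67, 2.67], [-0.69, 1.73], [-1.03, 1.25], [-2.08, 2.16], [-1.42, 1.45], [-3.14, 3.14]. Speed limits (rad/s): [2.39, 2.39, 3.01, 3.14, 3.14, 3.14].

INTERFACE

Orientations are given as [roll, pitch, yaw] about the fixed x, y, z axes, in that order (R = Rz(yaw) Ry(pitch) Rx(roll)).
In Python, from bench import ctrl gives the robot as it stands.
- The arm moves only by the tool step_arm, never from a script. Its argument "moves" is a list of rows, each an object of numbers: "claw": the finger opening in m, from 0 to 0.0854; "x", "y", "z": the shift along the tool's x, y, z in m; "ax", "ay", "az": the turn, a rotation vector about the tool's x, y, z in rad. A call has 1 to 5 rows; each row is the pose to reach, as a shift and turn from the pose commanded when the call began, along the tool's axes at that moment; what a row does not reach only later rows make up. A row lasts 1/10 s, in which the tool goes at most 50 mm and 8.59 degrees, less where a joint would pass 70% of its speed; a pose out of reach is approached as far as the arm can. A call with a gripper value outside its range is refused whole. The fingers move at their own pace and stop on an object; the grip force is fixed at half the most. Time passes only in rows, so rows that repeat a pose let the fingers close. It gives the time, the measured TCP pose, the force and the opening at its end, in the units of the state.
- ctrl.sense(): the state, without advancing time (a new reading comes with each control period).
- ctrl.get_image(name): name is "scene" or "top"; returns the picture (420x560x3 uint8, red, green, blue); there is no depth.
- ctrl.camera_info(name): a dict with "vfov" (degrees; the focal length in pixels is half the picture's height over the tangent of half this angle, whatever the lens; pixels are square), "cx", "cy" (the principal point, pixels), "rvec" (rotation vector, rad) and "tvec" (3), from world to camera coordinates, as OpenCV has them. Camera axes: x right, y down, z forward; pixel columns grow to the right and rows downward; lengths in m; the calibration is good to about 2 mm. A picture is of the moment at which its call begins. camera_info takes no time and is no camera call.
- ctrl.close_job(): hands the job in, once; it reports no verdict.
The state is a dict: "clock": time; "q": joint angles; "dq": joint speeds; "effort": joint torques, N m; "tcp_pos": TCP position; "tool_rot": TCP orientation; "wrist_force": force on the tool from outside, world axes, zero at the start; "moment": the same for the moment, N m; "width": opening from 0.0 (shut) to 1.0 (fully open).
Only numpy, scipy, OpenCV 4.12 (cv2) and the standard library are available. Lean on these libraries where they do the work, as an engineer would, in place of code of your own. Each camera call takes 0.05 s, during which the arm holds its last target.

## Working session

There is one attempt and no reset: what is moved stays moved. The work goes in short steps, Python scripts to look and compute and a tool call to move; the robot and the scene stay as the last step left them, time stands still between calls to the robot, and variables do not carry over. Pictures are saved under pics/ and viewed, and the job is handed in when it is done.

Besides the shell and the picture viewer there is one more tool, called as name(argument=value, ...) on one line, values as JSON. step_arm: Moves the arm, as the interface text tells. Its arguments: {"type":"object","properties":{"moves":{"type":"array","items":{"type":"object","properties":{"claw":{"type":"number"},"x":{"type":"number"},"y":{"type":"number"},"z":{"type":"number"},"ax":{"type":"number"},"ay":{"type":"number"},"az":{"type":"number"}}}}},"required":["moves"]}

```bash
ls; mkdir -p pics; python3 - <<'E'
from bench import ctrl
import cv2
s=ctrl.sense();print(s)
for n in("scene","top"):
    im=ctrl.get_image(n);cv2.imwrite(f"pics/{n}0.png",cv2.cvtColor(im,cv2.COLOR_RGB2BGR));print(ctrl.camera_info(n))
print(ctrl.tip_extent)
E
```

```text
pics
{'clock': 0.0, 'q': array([ 1.29098975e+00,  3.14245870e-01, -4.80949141e-02,  1.21017179e+00,
        4.47793351e-05,  1.57076216e+00]), 'dq': array([-4.55569468e-05,  1.22309591e-03,  4.36783488e-04, -6.89234651e-04,
       -6.15853194e-04, -1.03142037e-03]), 'effort': array([-9.84284161e-04, -5.39591074e+01,  3.39750767e+01,  1.92835025e-02,
       -1.02292547e-04, -5.20207077e-07]), 'tcp_pos': array([0.16553261, 0.57612871, 0.2384157 ]), 'tool_rot': array([-3.14154782e+00,  1.71624982e-03,  1.29102392e+00]), 'wrist_force': array([ 0.37259101,  0.04967299, -0.07547504]), 'moment': array([-0.03326559,  0.03860501,  0.03449027]), 'width': 0.9994256087492009}
{'vfov': 43.63620327316609, 'cx': 276.5954737402604, 'cy': 215.1400879581205, 'rvec': array([ 1.88206734,  1.57136846, -0.64738993]), 'tvec': array([-0.14207355, -0.36685835,  1.72592359])}
{'vfov': 51.956677754915866, 'cx': 281.27900470925914, 'cy': 203.93320404821372, 'rvec': array([ 2.20540088, -2.16921661,  0.05867259]), 'tvec': array([0.03340216, 0.6207397 , 1.20214373])}
0.008
```

View pics/scene0.png

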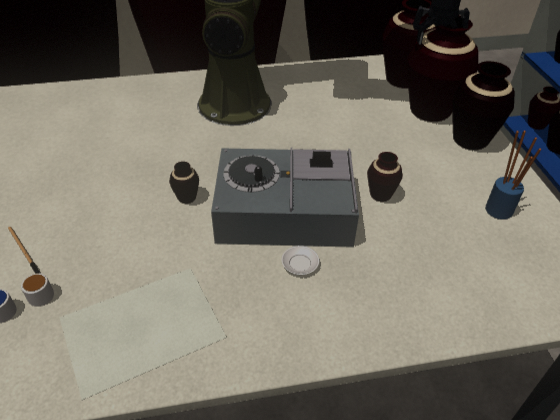

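View pics/top0.png

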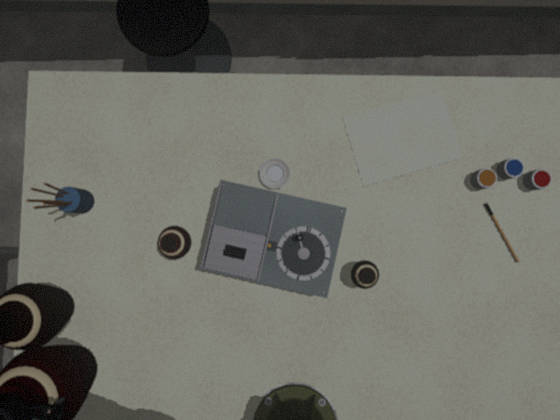

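The scene view shows the box between two vases, with the dish behind it. In the top view the deck spans about (195–347, 180–298), the dial is near (304,253) and the handle near (235,252). I'll zoom in next.

```bash
cat > h.py <<'E'
import numpy as np,cv2
from bench import ctrl
def cam(n):
    c=ctrl.camera_info(n);R=cv2.Rodrigues(np.array(c['rvec']))[0];f=210/np.tan(np.radians(c['vfov'])/2)
    return R,np.array(c['tvec']),f,c['cx'],c['cy']
def ray(n,u,v,z):
    R,t,f,cx,cy=cam(n);d=R.T@np.array([(u-cx)/f,(v-cy)/f,1]);o=-R.T@t
    return o+d*(z-o[2])/d[2]
def proj(n,P):
    R,t,f,cx,cy=cam(n);p=R@np.array(P)+t
    return np.array([f*p[0]/p[2]+cx,f*p[1]/p[2]+cy])
E
python3 - <<'E'
import cv2
im=cv2.imread('pics/top0.png')[170:310,185:365]
cv2.imwrite('pics/t1.png',cv2.resize(cv2.convertScaleAbs(im,alpha=1.8),None,fx=4.2,fy=4.2,interpolation=cv2.INTER_CUBIC))
im=cv2.imread('pics/scene0.png')[135:255,150:420]
cv2.imwrite('pics/s1.png',cv2.resize(cv2.convertScaleAbs(im,alpha=1.8),None,fx=2.9,fy=2.9,interpolation=cv2.INTER_CUBIC))
E
```

```text
(no output)
```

View pics/t1.png

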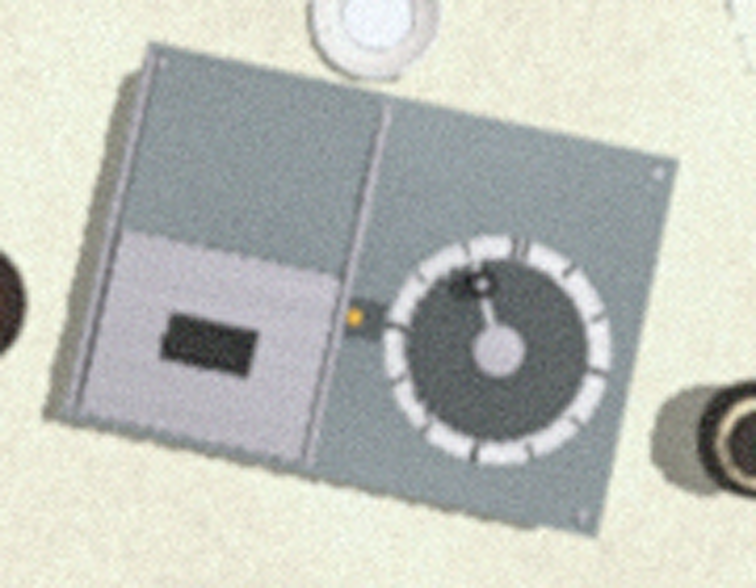

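View pics/s1.png

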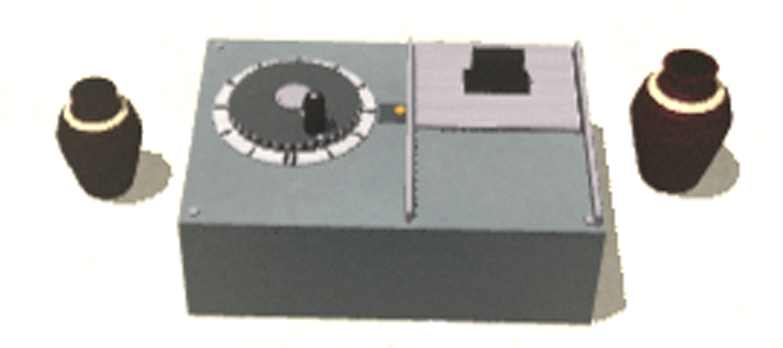

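```bash
python3 - <<'E'
from h import *
def T(x,y,z):return ray("top",(x+.5)/4.2-.5+185,(y+.5)/4.2-.5+170,z)
C={}
for k,x,y,z in [("FL",152,42,.11),("FR",679,158,.11),("NR",598,537,.11),("NL",45,415,.11),("hub",498,350,.128),("ring",497,350,.111),("pin",354,317,.114),("handle",210,346,.151),("knob",482,284,.158)]:
    C[k]=T(x,y,z);print(k,C[k].round(4))
a=C["FL"]-C["FR"];print(np.linalg.norm(a),np.degrees(np.arctan2(-a[0],a[1])))
a=C["FR"]-C["NR"];print(np.linalg.norm(a),np.degrees(np.arctan2(a[1],a[0])))
E
```

```text
FL [0.6761 0.2033 0.11  ]
FR [ 0.6087 -0.1273  0.11  ]
NR [ 0.3742 -0.0793  0.11  ]
NL [0.4429 0.2637 0.11  ]
hub [ 0.4887 -0.0154  0.128 ]
ring [ 0.4878 -0.0155  0.111 ]
pin [0.5067 0.0733 0.114 ]
handle [0.4893 0.1578 0.151 ]
knob [ 0.5291 -0.004   0.158 ]
0.3373538108886134 -11.525233941598831
0.239333980457211 -11.577584747084053
```

```bash
python3 - <<'E'
from h import *
# pin: colour mask both views, triangulate ; hub: bright blob
def pinpx(n,roi):
    im=cv2.imread(f'pics/{n}0.png');x0,y0,x1,y1=roi;c=im[y0:y1,x0:x1].astype(int)
    w=np.clip(c[...,2]-c[...,0]-25,0,None).astype(float);v,u=np.mgrid[y0:y1,x0:x1]
    print(n,w.max());return (u*w).sum()/w.sum(),(v*w).sum()/w.sum()
pt=pinpx('top',(262,238,277,252));ps=pinpx('scene',(282,166,294,180));print(pt,ps)
Rs=[]
def K(n):
    R,t,f,cx,cy=cam(n);return np.array([[f,0,cx],[0,f,cy],[0,0,1]])@np.c_[R,t]
def tri(a,b):
    X=cv2.triangulatePoints(K('top'),K('scene'),np.array(a,float).reshape(2,1),np.array(b,float).reshape(2,1))[:,0];return X[:3]/X[3]
print('pin tri',tri(pt,ps).round(4),ray('top',*pt,.113),ray('scene',*ps,.113))
y=-.201
R2=np.array([[np.cos(y),-np.sin(y)],[np.sin(y),np.cos(y)]])
for nm,p in [('dial',(.4883,-.0155))]:
    O=np.array(p)-R2@[-.02,-.085];print('O',O)
im0={n:cv2.convertScaleAbs(cv2.imread(f'pics/{n}0.png'),alpha=1.8) for n in('top','scene')}
pts=[(x,yy,.11) for x in(-.12,.12) for yy in(-.17,.17)]+[(-.02,-.085,.128),(-.02,.006,.114),(-.056,.0885,.151)]
for th in (.473,): pts+=[(-.02+.042*np.cos(th),-.085+.042*np.sin(th),z) for z in(.122,.158)]
pts+=[(-.02+.056*np.cos(a),-.085+.056*np.sin(a),.122) for a in np.arange(12)*np.pi/6]
pts+=[(-.056+i*.007,.0885+j*.022,.151) for i in(-1,1) for j in(-1,1)]
for n,(x0,y0,x1,y1),s in (('top',(185,170,365,310),4.2),('scene',(200,140,370,250),4.5)):
    im=cv2.resize(im0[n][y0:y1,x0:x1],None,fx=s,fy=s,interpolation=cv2.INTER_CUBIC)
    for p in pts:
        w=np.r_[R2@p[:2]+O,p[2]];u,v=proj(n,w);cv2.circle(im,(int((u-x0+.5)*s),int((v-y0+.5)*s)),3,(0,0,255),1)
    cv2.imwrite(f'pics/ov_{n}.png',im)
E
```

```text
top 61.0
scene 67.0
(np.float64(268.91752577319585), np.float64(245.08505154639175)) (np.float64(287.53225806451616), np.float64(172.45622119815667))
pin tri [0.5072 0.0758 0.1141] [0.50671276 0.07331413 0.113     ] [0.50624161 0.07775649 0.113     ]
O [0.52486754 0.06379574]
```

View pics/ov_top.png

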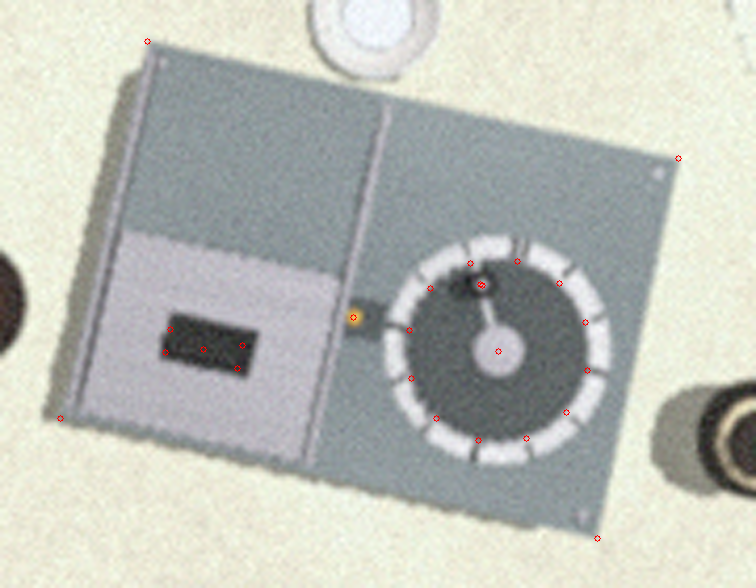

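View pics/ov_scene.png

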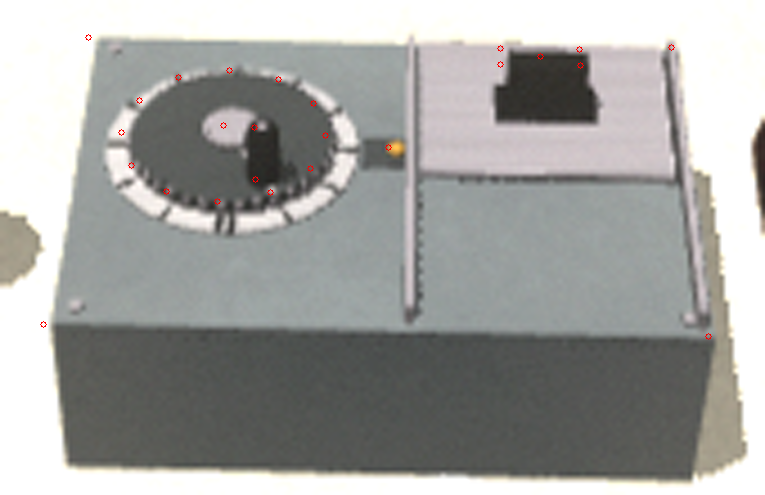

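```bash
cat >> h.py <<'E'
from scipy.spatial.transform import Rotation as Ro
def local(target,yaw):
    s=ctrl.sense();R=Ro.from_euler('xyz',s['tool_rot'])
    Rt=Ro.from_euler('xyz',[np.pi,0,yaw])
    print('shift',R.inv().apply(np.array(target)-s['tcp_pos']).round(4),'turn',(R.inv()*Rt).as_rotvec().round(4))
E
python3 - <<'E'
from h import *
local([.529,-.002,.22],0)
E
```

```text
shift [-0.4553  0.509   0.0192] turn [1.000e-03 1.300e-03 1.291e+00]
```

step_arm(moves=[{"x": -0.03,"y": 0.034,"az": 0.086,"claw": 0.0854},{"x": -0.06,"y": 0.068,"az": 0.172,"claw": 0.0854},{"x": -0.09,"y": 0.102,"az": 0.258,"claw": 0.0854},{"x": -0.12,"y": 0.136,"az": 0.344,"claw": 0.0854},{"x": -0.15,"y": 0.17,"az": 0.43,"claw": 0.0854}])

```text
invalid input
```

```bash
python3 - <<'E'
from h import *
local([.529,-.002,.22],0)
E
```

```text
shift [-0.4553  0.509   0.0192] turn [1.000e-03 1.300e-03 1.291e+00]
```

step_arm(moves=[{"x": -0.03,"y": 0.034,"az": 0.086,"claw": 0.085},{"x": -0.06,"y": 0.068,"az": 0.172,"claw": 0.085},{"x": -0.09,"y": 0.102,"az": 0.258,"claw": 0.085},{"x": -0.12,"y": 0.136,"az": 0.344,"claw": 0.085},{"x": -0.15,"y": 0.17,"az": 0.43,"claw": 0.085}])

```text
invalid input
```

step_arm(moves=[{"x": -0.03,"y": 0.034,"z": 0.0,"ax": 0.0,"ay": 0.0,"az": 0.086,"claw": 0.085}])

```text
clock: 0.2
tcp_pos: [0.1886, 0.5409, 0.2382]
tool_rot: [-3.14, -0.001, 1.208]
wrist_force: [0.8, 0.4, 1.2]
width: 0.996
```

```bash
python3 - <<'E'
from h import *
local([.529,-.002,.22],0)
E
```

```text
shift [-0.3866  0.5111  0.0173] turn [-1.5000e-03  3.0000e-04  1.2077e+00]
```

step_arm(moves=[{"x": -0.028,"y": 0.036,"z": 0,"ax": 0,"ay": 0,"az": 0.086,"claw": 0.085},{"x": -0.056,"y": 0.072,"z": 0,"ax": 0,"ay": 0,"az": 0.172,"claw": 0.085},{"x": -0.083,"y": 0.109,"z": 0,"ax": 0,"ay": 0,"az": 0.258,"claw": 0.085},{"x": -0.11,"y": 0.146,"z": 0,"ax": 0,"ay": 0,"az": 0.344,"claw": 0.085},{"x": -0.138,"y": 0.182,"z": 0,"ax": 0,"ay": 0,"az": 0.43,"claw": 0.085}])

```text
clock: 0.7
tcp_pos: [0.3112, 0.3427, 0.239]
tool_rot: [3.141, 0.0, 0.772]
wrist_force: [1.4, -0.4, 0.4]
width: 0.995
```

```bash
python3 - <<'E'
from h import *
local([.529,-.002,.22],0)
E
```

```text
shift [-0.0843  0.3989  0.0191] turn [2.000e-04 2.000e-04 7.718e-01]
```

step_arm(moves=[{"x": -0.009,"y": 0.044,"z": 0,"ax": 0,"ay": 0,"az": 0.086,"claw": 0.085},{"x": -0.018,"y": 0.088,"z": 0,"ax": 0,"ay": 0,"az": 0.172,"claw": 0.085},{"x": -0.028,"y": 0.132,"z": 0,"ax": 0,"ay": 0,"az": 0.258,"claw": 0.085},{"x": -0.037,"y": 0.176,"z": 0,"ax": 0,"ay": 0,"az": 0.344,"claw": 0.085},{"x": -0.046,"y": 0.22,"z": 0,"ax": 0,"ay": 0,"az": 0.43,"claw": 0.085}])

```text
clock: 1.2
tcp_pos: [0.4322, 0.1533, 0.2392]
tool_rot: [-3.141, 0.0, 0.341]
wrist_force: [-0.2, -0.3, 0.4]
width: 0.999
```

```bash
python3 - <<'E'
from h import *
local([.529,-.002,.22],0)
E
```

```text
shift [0.0392 0.1788 0.0192] turn [-1.000e-04  1.000e-04  3.415e-01]
```

step_arm(moves=[{"x": 0.009,"y": 0.042,"z": 0.004,"ax": 0,"ay": 0,"az": 0.086,"claw": 0.085},{"x": 0.018,"y": 0.084,"z": 0.008,"ax": 0,"ay": 0,"az": 0.172,"claw": 0.085},{"x": 0.027,"y": 0.126,"z": 0.012,"ax": 0,"ay": 0,"az": 0.258,"claw": 0.085},{"x": 0.036,"y": 0.166,"z": 0.016,"ax": 0,"ay": 0,"az": 0.3415,"claw": 0.085},{"x": 0.039,"y": 0.179,"z": 0.019,"ax": 0,"ay": 0,"az": 0.3415,"claw": 0.085}])

```text
clock: 1.7
tcp_pos: [0.5303, -0.0032, 0.2196]
tool_rot: [3.141, 0.0, -0.001]
wrist_force: [0.4, 0.3, 0.8]
width: 1.0
```

```bash
python3 - <<'E'
from h import *
local([.529,-.002,.22],0)
for n,(x0,y0,x1,y1),s in (('top',(185,170,365,310),4.2),('scene',(200,70,370,250),3.3)):
    im=ctrl.get_image(n);im=cv2.cvtColor(im,cv2.COLOR_RGB2BGR);cv2.imwrite(f'pics/{n}2.png',im)
    im=cv2.convertScaleAbs(im,alpha=1.8)
    im=cv2.resize(im[y0:y1,x0:x1],None,fx=s,fy=s,interpolation=cv2.INTER_CUBIC)
    p=ctrl.sense()['tcp_pos']
    for dz in(-.008,0.0):
      for dx in(-.0425,0,.0425):
        u,v=proj(n,p+[dx,0,dz]);cv2.circle(im,(int((u-x0+.5)*s),int((v-y0+.5)*s)),3,(0,0,255),1)
    cv2.imwrite(f'pics/ov2_{n}.png',im)
E
```

```text
shift [-0.0013 -0.0012 -0.0004] turn [ 0.0009  0.0001 -0.0013]
```

View pics/ov2_top.png

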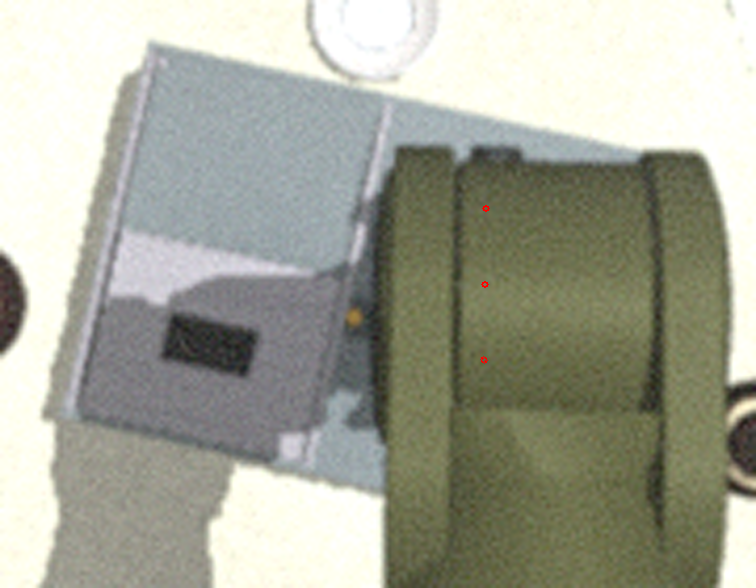

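View pics/ov2_scene.png

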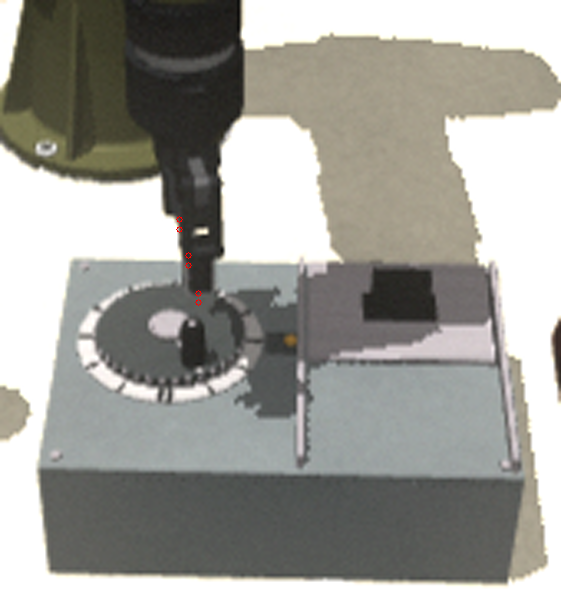

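Scene view: the fingertips at about (200,290) line up with the projected TCP to within 1 px, and they sit right above the knob at (192,340). I'll descend and grip.

step_arm(moves=[{"x": 0,"y": 0,"z": 0.03,"ax": 0,"ay": 0,"az": 0,"claw": 0.085},{"x": 0,"y": 0,"z": 0.055,"ax": 0,"ay": 0,"az": 0,"claw": 0.085},{"x": 0,"y": 0,"z": 0.075,"ax": 0,"ay": 0,"az": 0,"claw": 0.085},{"x": 0,"y": 0,"z": 0.081,"ax": 0,"ay": 0,"az": 0,"claw": 0.085},{"x": 0,"y": 0,"z": 0.081,"ax": 0,"ay": 0,"az": 0,"claw": 0.085}])

```text
clock: 2.3
tcp_pos: [0.5278, 0.0009, 0.1388]
tool_rot: [-3.141, 0.002, 0.005]
wrist_force: [0.5, 0.7, 0.5]
width: 0.994
```

step_arm(moves=[{"x": 0,"y": 0,"z": 0,"ax": 0,"ay": 0,"az": 0,"claw": 0.03},{"x": 0,"y": 0,"z": 0,"ax": 0,"ay": 0,"az": 0,"claw": 0.03},{"x": 0,"y": 0,"z": 0,"ax": 0,"ay": 0,"az": 0,"claw": 0.03},{"x": 0,"y": 0,"z": 0,"ax": 0,"ay": 0,"az": 0,"claw": 0.03},{"x": 0,"y": 0,"z": 0,"ax": 0,"ay": 0,"az": 0,"claw": 0.03}])

```text
clock: 2.8
tcp_pos: [0.5292, -0.0002, 0.1396]
tool_rot: [3.142, -0.001, 0.003]
wrist_force: [-0.4, -0.5, -0.2]
width: 0.35
```

```bash
python3 - <<'E'
from h import *
s=ctrl.sense();print(s['width'],s['tcp_pos'])
for n,(x0,y0,x1,y1),s in (('scene',(210,120,290,220),6),):
    im=ctrl.get_image(n);im=cv2.cvtColor(im,cv2.COLOR_RGB2BGR);cv2.imwrite(f'pics/{n}3.png',im)
    im=cv2.convertScaleAbs(im,alpha=2.5)
    im=cv2.resize(im[y0:y1,x0:x1],None,fx=s,fy=s,interpolation=cv2.INTER_CUBIC)
    cv2.imwrite(f'pics/ov3_{n}.png',im)
E
```

```text
0.34967839626072816 [ 5.29196714e-01 -2.10958101e-04  1.39628295e-01]
```

View pics/ov3_scene.png

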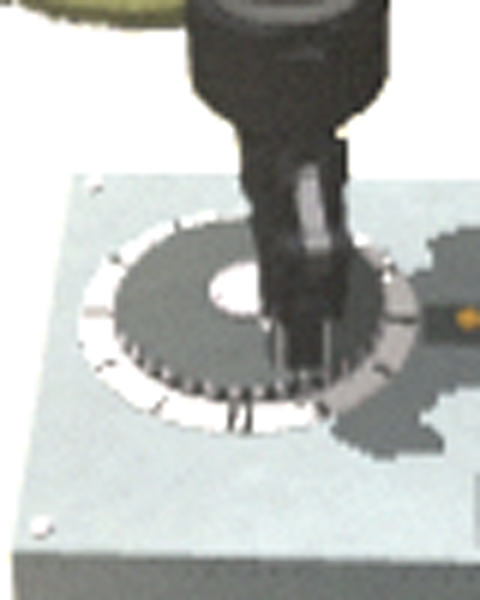

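The scene view shows the fingers straddling the knob at about (300,340), above the disc and clear of the hub. Now closing.

step_arm(moves=[{"x": 0,"y": 0.002,"z": 0,"ax": 0,"ay": 0,"az": 0,"claw": 0.03},{"x": 0,"y": 0.002,"z": 0,"ax": 0,"ay": 0,"az": 0,"claw": 0.022},{"x": 0,"y": 0.002,"z": 0,"ax": 0,"ay": 0,"az": 0,"claw": 0.012},{"x": 0,"y": 0.002,"z": 0,"ax": 0,"ay": 0,"az": 0,"claw": 0.012},{"x": 0,"y": 0.002,"z": 0,"ax": 0,"ay": 0,"az": 0,"claw": 0.012}])

```text
clock: 3.35
tcp_pos: [0.5288, -0.0023, 0.1394]
tool_rot: [3.141, 0.0, 0.003]
wrist_force: [-3.0, -1.2, 4.4]
width: 0.193
```

```bash
python3 - <<'E'
from h import *
s=ctrl.sense();print(s['width']*85.4,s['tcp_pos'],s['wrist_force'],s['moment'])
E
```

```text
16.445766592057183 [ 0.52881607 -0.00232832  0.13943077] [-2.98513461 -1.20942261  4.43328353] [-0.15676164  0.41704521  0.00944674]
```

```bash
cat > c.py <<'E'
import sys,json,numpy as np,os
# state: cumulative commanded (wx,wy) since grip in mm, theta of command, centre (mm, rel. to grip cmd), radius 42
YAW=-0.201
def load():
    return json.load(open('st.json')) if os.path.exists('st.json') else None
def plan(ths):
    st=load();c=np.array(st['c']);cur=np.array(st['cum'])
    rows=[]
    for t in ths:
        w=c+42*np.array([np.cos(t+YAW),np.sin(t+YAW)])
        d=np.round((w-cur)/1000,4); rows.append(dict(x=float(d[0]),y=float(-d[1]),z=0,ax=0,ay=0,az=0,claw=.012))
    for r in rows: print(json.dumps(r)+',')
    st['cum']=(cur+np.array([rows[-1]['x'],-rows[-1]['y']])*1000).tolist();st['th']=ths[-1]
    json.dump(st,open('st.json','w'))
if __name__=='__main__':
    if sys.argv[1]=='init':
        t=float(sys.argv[2]);json.dump(dict(c=(-42*np.array([np.cos(t+YAW),np.sin(t+YAW)])).tolist(),cum=[0,0],th=t),open('st.json','w'))
    else:
        plan([float(a) for a in sys.argv[1:]])
E
python3 c.py init .473; python3 c.py .55 .65 .8 .95 1.1
```

```text
{"x": -0.001, "y": -0.0031, "z": 0, "ax": 0, "ay": 0, "az": 0, "claw": 0.012},
{"x": -0.0026, "y": -0.0069, "z": 0, "ax": 0, "ay": 0, "az": 0, "claw": 0.012},
{"x": -0.0058, "y": -0.0124, "z": 0, "ax": 0, "ay": 0, "az": 0, "claw": 0.012},
{"x": -0.0097, "y": -0.0173, "z": 0, "ax": 0, "ay": 0, "az": 0, "claw": 0.012},
{"x": -0.0143, "y": -0.0216, "z": 0, "ax": 0, "ay": 0, "az": 0, "claw": 0.012},
```

step_arm(moves=[{"x": -0.001,"y": -0.0031,"z": 0,"ax": 0,"ay": 0,"az": 0,"claw": 0.012},{"x": -0.0026,"y": -0.0069,"z": 0,"ax": 0,"ay": 0,"az": 0,"claw": 0.012},{"x": -0.0058,"y": -0.0124,"z": 0,"ax": 0,"ay": 0,"az": 0,"claw": 0.012},{"x": -0.0097,"y": -0.0173,"z": 0,"ax": 0,"ay": 0,"az": 0,"claw": 0.012},{"x": -0.0143,"y": -0.0216,"z": 0,"ax": 0,"ay": 0,"az": 0,"claw": 0.012}])

```text
clock: 3.85
tcp_pos: [0.5149, 0.019, 0.1395]
tool_rot: [3.14, -0.001, 0.003]
wrist_force: [-0.5, -5.5, 3.2]
width: 0.192
```

```bash
python3 c.py 1.35 1.6 1.85 2.1 2.35
```

```text
{"x": -0.009, "y": -0.0054, "z": 0, "ax": 0, "ay": 0, "az": 0, "claw": 0.012},
{"x": -0.019, "y": -0.0085, "z": 0, "ax": 0, "ay": 0, "az": 0, "claw": 0.012},
{"x": -0.0294, "y": -0.009, "z": 0, "ax": 0, "ay": 0, "az": 0, "claw": 0.012},
{"x": -0.0397, "y": -0.0069, "z": 0, "ax": 0, "ay": 0, "az": 0, "claw": 0.012},
{"x": -0.0491, "y": -0.0023, "z": 0, "ax": 0, "ay": 0, "az": 0, "claw": 0.012},
```

Forces are low and the knob is following the hand, so I'll continue.

step_arm(moves=[{"x": -0.009,"y": -0.0054,"z": 0,"ax": 0,"ay": 0,"az": 0,"claw": 0.012},{"x": -0.019,"y": -0.0085,"z": 0,"ax": 0,"ay": 0,"az": 0,"claw": 0.012},{"x": -0.0294,"y": -0.009,"z": 0,"ax": 0,"ay": 0,"az": 0,"claw": 0.012},{"x": -0.0397,"y": -0.0069,"z": 0,"ax": 0,"ay": 0,"az": 0,"claw": 0.012},{"x": -0.0491,"y": -0.0023,"z": 0,"ax": 0,"ay": 0,"az": 0,"claw": 0.012}])

```text
clock: 4.35
tcp_pos: [0.4667, 0.0223, 0.1396]
tool_rot: [-3.14, -0.003, 0.004]
wrist_force: [9.1, -1.2, -3.7]
width: 0.189
```

```bash
python3 c.py 2.6 2.85 3.1 3.35 3.6
```

```text
{"x": -0.008, "y": 0.0068, "z": 0, "ax": 0, "ay": 0, "az": 0, "claw": 0.012},
{"x": -0.0141, "y": 0.0153, "z": 0, "ax": 0, "ay": 0, "az": 0, "claw": 0.012},
{"x": -0.0178, "y": 0.0251, "z": 0, "ax": 0, "ay": 0, "az": 0, "claw": 0.012},
{"x": -0.0191, "y": 0.0355, "z": 0, "ax": 0, "ay": 0, "az": 0, "claw": 0.012},
{"x": -0.0177, "y": 0.0459, "z": 0, "ax": 0, "ay": 0, "az": 0, "claw": 0.012},
```

step_arm(moves=[{"x": -0.008,"y": 0.0068,"z": 0,"ax": 0,"ay": 0,"az": 0,"claw": 0.012},{"x": -0.0141,"y": 0.0153,"z": 0,"ax": 0,"ay": 0,"az": 0,"claw": 0.012},{"x": -0.0178,"y": 0.0251,"z": 0,"ax": 0,"ay": 0,"az": 0,"claw": 0.012},{"x": -0.0191,"y": 0.0355,"z": 0,"ax": 0,"ay": 0,"az": 0,"claw": 0.012},{"x": -0.0177,"y": 0.0459,"z": 0,"ax": 0,"ay": 0,"az": 0,"claw": 0.012}])

```text
clock: 4.85
tcp_pos: [0.4473, -0.0228, 0.1394]
tool_rot: [-3.137, 0.0, 0.005]
wrist_force: [0.9, 7.2, 2.6]
width: 0.187
```

```bash
python3 c.py 3.85 4.1 4.35 4.6 4.85
```

```text
{"x": 0.0039, "y": 0.0097, "z": 0, "ax": 0, "ay": 0, "az": 0, "claw": 0.012},
{"x": 0.0101, "y": 0.0181, "z": 0, "ax": 0, "ay": 0, "az": 0, "claw": 0.012},
{"x": 0.0182, "y": 0.0248, "z": 0, "ax": 0, "ay": 0, "az": 0, "claw": 0.012},
{"x": 0.0277, "y": 0.0292, "z": 0, "ax": 0, "ay": 0, "az": 0, "claw": 0.012},
{"x": 0.038, "y": 0.0312, "z": 0, "ax": 0, "ay": 0, "az": 0, "claw": 0.012},
```

step_arm(moves=[{"x": 0.0039,"y": 0.0097,"z": 0,"ax": 0,"ay": 0,"az": 0,"claw": 0.012},{"x": 0.0101,"y": 0.0181,"z": 0,"ax": 0,"ay": 0,"az": 0,"claw": 0.012},{"x": 0.0182,"y": 0.0248,"z": 0,"ax": 0,"ay": 0,"az": 0,"claw": 0.012},{"x": 0.0277,"y": 0.0292,"z": 0,"ax": 0,"ay": 0,"az": 0,"claw": 0.012},{"x": 0.038,"y": 0.0312,"z": 0,"ax": 0,"ay": 0,"az": 0,"claw": 0.012}])

```text
clock: 5.35
tcp_pos: [0.4837, -0.0555, 0.1393]
tool_rot: [-3.141, 0.004, 0.003]
wrist_force: [-7.1, 1.2, 11.1]
width: 0.191
```

```bash
python3 - <<'E'
from h import *
import cv2
for n,(x0,y0,x1,y1),s in (('scene',(210,120,290,220),6),):
    im=ctrl.get_image(n);im=cv2.cvtColor(im,cv2.COLOR_RGB2BGR);cv2.imwrite(f'pics/{n}4.png',im)
    im=cv2.convertScaleAbs(im,alpha=2.5)
    im=cv2.resize(im[y0:y1,x0:x1],None,fx=s,fy=s,interpolation=cv2.INTER_CUBIC)
    cv2.imwrite(f'pics/ov4_{n}.png',im)
# circle fit of tcp
P=np.array([[.5288,-.0023],[.5149,.019],[.4667,.0223],[.4473,-.0228],list(ctrl.sense()['tcp_pos'][:2])])
A=np.c_[2*P,np.ones(len(P))];s=np.linalg.lstsq(A,(P**2).sum(1),rcond=None)[0];print(P[-1],s[:2],np.sqrt(s[2]+s[0]**2+s[1]**2),[np.arctan2(*(p-s[:2])[::-1])%6.283+.201 for p in P])
print(ctrl.sense()['moment'])
E
python3 c.py 5.1 5.35 5.6 5.85 6.1
```

```text
[ 0.48604016 -0.05568406] [ 0.48836763 -0.01369722] 0.04204939272512273 [np.float64(0.4757544985971204), np.float64(1.0901086882859699), np.float64(2.313630091167754), np.float64(3.560534139738119), np.float64(4.8578269497092945)]
[-0.12857572  0.7624401  -0.04564766]
{"x": 0.0104, "y": -0.0006, "z": 0, "ax": 0, "ay": 0, "az": 0, "claw": 0.012},
{"x": 0.0204, "y": -0.0039, "z": 0, "ax": 0, "ay": 0, "az": 0, "claw": 0.012},
{"x": 0.0293, "y": -0.0094, "z": 0, "ax": 0, "ay": 0, "az": 0, "claw": 0.012},
{"x": 0.0365, "y": -0.017, "z": 0, "ax": 0, "ay": 0, "az": 0, "claw": 0.012},
{"x": 0.0416, "y": -0.0262, "z": 0, "ax": 0, "ay": 0, "az": 0, "claw": 0.012},
```

View pics/ov4_scene.png

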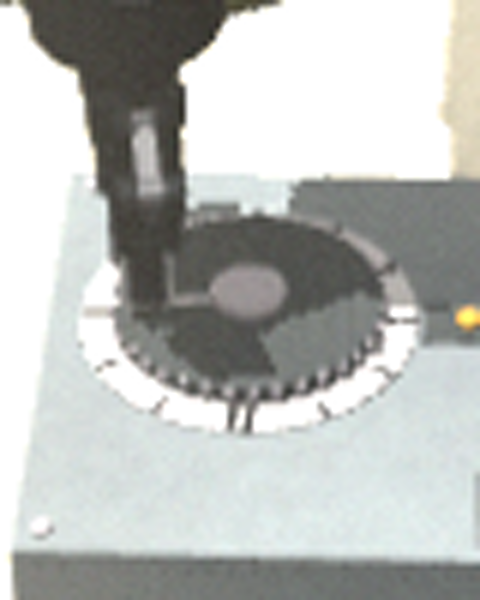

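The picture shows the knob in the jaws near 3 o'clock, at (150,300). The fitted circle radius is 42.05 mm and the angles agree. Continuing.

step_arm(moves=[{"x": 0.0104,"y": -0.0006,"z": 0,"ax": 0,"ay": 0,"az": 0,"claw": 0.012},{"x": 0.0204,"y": -0.0039,"z": 0,"ax": 0,"ay": 0,"az": 0,"claw": 0.012},{"x": 0.0293,"y": -0.0094,"z": 0,"ax": 0,"ay": 0,"az": 0,"claw": 0.012},{"x": 0.0365,"y": -0.017,"z": 0,"ax": 0,"ay": 0,"az": 0,"claw": 0.012},{"x": 0.0416,"y": -0.0262,"z": 0,"ax": 0,"ay": 0,"az": 0,"claw": 0.012}])

```text
clock: 5.9
tcp_pos: [0.5268, -0.0309, 0.1394]
tool_rot: [3.138, 0.002, 0.002]
wrist_force: [-4.9, -7.0, 6.3]
width: 0.188
```

```bash
python3 c.py 6.35 6.6 6.85 7.1 7.35
```

```text
{"x": 0.0027, "y": -0.0101, "z": 0, "ax": 0, "ay": 0, "az": 0, "claw": 0.012},
{"x": 0.0028, "y": -0.0206, "z": 0, "ax": 0, "ay": 0, "az": 0, "claw": 0.012},
{"x": 0.0003, "y": -0.0307, "z": 0, "ax": 0, "ay": 0, "az": 0, "claw": 0.012},
{"x": -0.0047, "y": -0.04, "z": 0, "ax": 0, "ay": 0, "az": 0, "claw": 0.012},
{"x": -0.0117, "y": -0.0477, "z": 0, "ax": 0, "ay": 0, "az": 0, "claw": 0.012},
```

step_arm(moves=[{"x": 0.0027,"y": -0.0101,"z": 0,"ax": 0,"ay": 0,"az": 0,"claw": 0.012},{"x": 0.0028,"y": -0.0206,"z": 0,"ax": 0,"ay": 0,"az": 0,"claw": 0.012},{"x": 0.0003,"y": -0.0307,"z": 0,"ax": 0,"ay": 0,"az": 0,"claw": 0.012},{"x": -0.0047,"y": -0.04,"z": 0,"ax": 0,"ay": 0,"az": 0,"claw": 0.012},{"x": -0.0117,"y": -0.0477,"z": 0,"ax": 0,"ay": 0,"az": 0,"claw": 0.012}])

```text
clock: 6.4
tcp_pos: [0.5169, 0.0172, 0.1395]
tool_rot: [3.138, -0.002, 0.003]
wrist_force: [2.9, -7.4, 0.1]
width: 0.19
```

```bash
python3 c.py 7.6 7.85 8.05 8.2 8.3
```

```text
{"x": -0.0088, "y": -0.0057, "z": 0, "ax": 0, "ay": 0, "az": 0, "claw": 0.012},
{"x": -0.0187, "y": -0.0091, "z": 0, "ax": 0, "ay": 0, "az": 0, "claw": 0.012},
{"x": -0.027, "y": -0.01, "z": 0, "ax": 0, "ay": 0, "az": 0, "claw": 0.012},
{"x": -0.0333, "y": -0.0096, "z": 0, "ax": 0, "ay": 0, "az": 0, "claw": 0.012},
{"x": -0.0374, "y": -0.0088, "z": 0, "ax": 0, "ay": 0, "az": 0, "claw": 0.012},
```

step_arm(moves=[{"x": -0.0088,"y": -0.0057,"z": 0,"ax": 0,"ay": 0,"az": 0,"claw": 0.012},{"x": -0.0187,"y": -0.0091,"z": 0,"ax": 0,"ay": 0,"az": 0,"claw": 0.012},{"x": -0.027,"y": -0.01,"z": 0,"ax": 0,"ay": 0,"az": 0,"claw": 0.012},{"x": -0.0333,"y": -0.0096,"z": 0,"ax": 0,"ay": 0,"az": 0,"claw": 0.012},{"x": -0.0374,"y": -0.0088,"z": 0,"ax": 0,"ay": 0,"az": 0,"claw": 0.012}])

```text
clock: 6.9
tcp_pos: [0.4796, 0.0273, 0.1396]
tool_rot: [-3.141, -0.003, 0.004]
wrist_force: [7.5, 0.5, -5.2]
width: 0.185
```

```bash
python3 c.py 8.34 8.36 8.375 8.375; cat > ang.py <<'E'
from h import *
import sys
n='scene';(x0,y0,x1,y1)=(210,120,290,220);s=6
im=ctrl.get_image(n);im=cv2.cvtColor(im,cv2.COLOR_RGB2BGR);cv2.imwrite(f'pics/{sys.argv[1]}.png',im)
im=cv2.convertScaleAbs(im,alpha=2.5)
im=cv2.resize(im[y0:y1,x0:x1],None,fx=s,fy=s,interpolation=cv2.INTER_CUBIC)
cv2.imwrite(f'pics/{sys.argv[1]}_z.png',im)
T=ctrl.sense();p=T['tcp_pos'];c=np.array([.4884,-.0137]);d=p[:2]-c;print(p,np.hypot(*d),np.arctan2(d[1],d[0])%(2*np.pi)+.201,T['wrist_force'])
E
python3 ang.py a8
```

```text
{"x": -0.0017, "y": 0.0005, "z": 0, "ax": 0, "ay": 0, "az": 0, "claw": 0.012},
{"x": -0.0025, "y": 0.0007, "z": 0, "ax": 0, "ay": 0, "az": 0, "claw": 0.012},
{"x": -0.0031, "y": 0.0009, "z": 0, "ax": 0, "ay": 0, "az": 0, "claw": 0.012},
{"x": -0.0031, "y": 0.0009, "z": 0, "ax": 0, "ay": 0, "az": 0, "claw": 0.012},
[0.47895352 0.02719555 0.13952361] 0.041972397147234906 1.9988051276562357 [ 3.41886362 -0.21948715 -0.36969207]
```

View pics/a8_z.png

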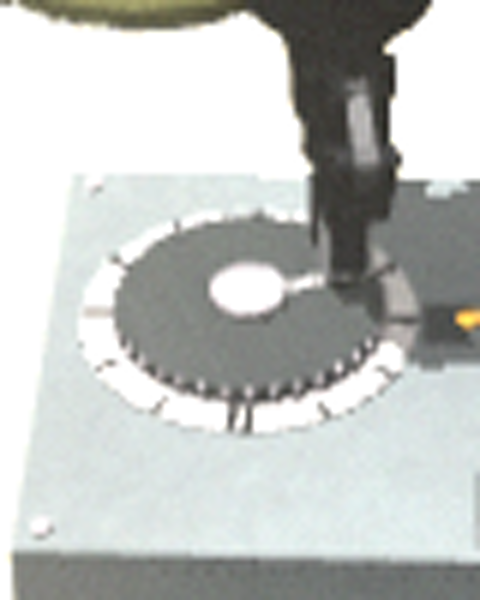

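step_arm(moves=[{"x": -0.0017,"y": 0.0005,"z": 0,"ax": 0,"ay": 0,"az": 0,"claw": 0.012},{"x": -0.0025,"y": 0.0007,"z": 0,"ax": 0,"ay": 0,"az": 0,"claw": 0.012},{"x": -0.0031,"y": 0.0009,"z": 0,"ax": 0,"ay": 0,"az": 0,"claw": 0.012},{"x": -0.0031,"y": 0.0009,"z": 0,"ax": 0,"ay": 0,"az": 0,"claw": 0.012}])

```text
clock: 7.35
tcp_pos: [0.4765, 0.0266, 0.1395]
tool_rot: [-3.141, -0.002, 0.004]
wrist_force: [5.6, 0.2, -2.0]
width: 0.188
```

```bash
python3 ang.py a8b; python3 ang.py a8c; python3 - <<'E'
from h import *
# measure crank-arm direction from pictures: bright arm line on disc cast to z=.124, plus marks on ring at .1105
im=cv2.imread('pics/a8c.png')
R2=lambda a:np.array([[np.cos(a),-np.sin(a)],[np.sin(a),np.cos(a)]])
def Z(x,y,z):return ray('scene',(x+.5)/6-.5+210,(y+.5)/6-.5+120,z)
m={9:Z(402,319,.111),3:Z(97,312,.111),12:Z(241,417,.111),8:Z(385,268,.111)}
c=(m[9]+m[3])/2;print('c',c)
for k,v in m.items(): d=v-c;print(k,np.hypot(*d[:2]),(np.arctan2(d[1],d[0])+.201))
h=Z(248,290,.128);print('hub',h)
E
```

```text
[0.47646501 0.02655702 0.13950851] 0.0419889521352035 2.0600113015302366 [ 5.35126097  0.19684102 -1.28166148]
[0.47650967 0.02657275 0.13951761] 0.04199136498847315 2.0588851660608976 [ 4.96733131  1.39766101 -1.61413858]
c [ 0.48716347 -0.01078441  0.111     ]
9 0.06336220777781966 1.5626651128551334
3 0.06336220777781966 -1.5789275407346597
12 0.06308681342074722 -0.0005060924128929278
8 0.06444004624466919 2.10169961894684
hub [ 0.49113059 -0.01150118  0.128     ]
```

View pics/a8c_z.png

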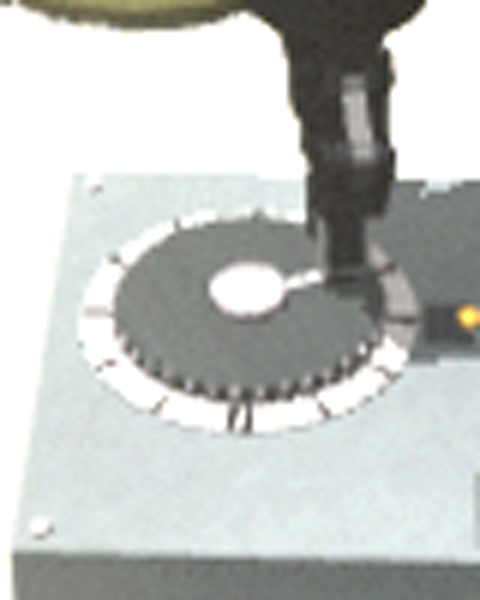

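```bash
python3 c.py 8.40 8.412 8.412
```

```text
{"x": -0.001, "y": 0.0004, "z": 0, "ax": 0, "ay": 0, "az": 0, "claw": 0.012},
{"x": -0.0014, "y": 0.0005, "z": 0, "ax": 0, "ay": 0, "az": 0, "claw": 0.012},
{"x": -0.0014, "y": 0.0005, "z": 0, "ax": 0, "ay": 0, "az": 0, "claw": 0.012},
```

step_arm(moves=[{"x": -0.001,"y": 0.0004,"z": 0,"ax": 0,"ay": 0,"az": 0,"claw": 0.012},{"x": -0.0014,"y": 0.0005,"z": 0,"ax": 0,"ay": 0,"az": 0,"claw": 0.012},{"x": -0.0014,"y": 0.0005,"z": 0,"ax": 0,"ay": 0,"az": 0,"claw": 0.012}])

```text
clock: 7.75
tcp_pos: [0.4753, 0.0262, 0.1395]
tool_rot: [-3.14, -0.003, 0.004]
wrist_force: [5.7, 1.8, -1.7]
width: 0.187
```

```bash
python3 ang.py a8d; python3 - <<'E'
import numpy as np
# refit circle (tcp coords)
P=np.array([[.5288,-.0023],[.5149,.019],[.4667,.0223],[.4473,-.0228],[.4860,-.0557],[.5268,-.0309],[.5169,.0172],[.4790,.0272],[.4765,.0266]])
A=np.c_[2*P,np.ones(len(P))];s=np.linalg.lstsq(A,(P**2).sum(1),rcond=None)[0];print(s[:2],np.sqrt(s[2]+s[0]**2+s[1]**2))
E
python3 c.py 8.35 8.2 8.0 7.75 7.5
```

```text
[0.47525527 0.02616379 0.13952432] 0.04197506194389521 2.090310506970406 [ 5.85551392  1.81812725 -2.81911631]
[ 0.48839097 -0.0137331 ] 0.04205251542631002
{"x": 0.0024, "y": -0.0008, "z": 0, "ax": 0, "ay": 0, "az": 0, "claw": 0.012},
{"x": 0.0086, "y": -0.0022, "z": 0, "ax": 0, "ay": 0, "az": 0, "claw": 0.012},
{"x": 0.017, "y": -0.0026, "z": 0, "ax": 0, "ay": 0, "az": 0, "claw": 0.012},
{"x": 0.0273, "y": -0.0007, "z": 0, "ax": 0, "ay": 0, "az": 0, "claw": 0.012},
{"x": 0.0368, "y": 0.0037, "z": 0, "ax": 0, "ay": 0, "az": 0, "claw": 0.012},
```

Measured 2.090 against a target of 2.094. Now clockwise.

step_arm(moves=[{"x": 0.0024,"y": -0.0008,"z": 0,"ax": 0,"ay": 0,"az": 0,"claw": 0.012},{"x": 0.0086,"y": -0.0022,"z": 0,"ax": 0,"ay": 0,"az": 0,"claw": 0.012},{"x": 0.017,"y": -0.0026,"z": 0,"ax": 0,"ay": 0,"az": 0,"claw": 0.012},{"x": 0.0273,"y": -0.0007,"z": 0,"ax": 0,"ay": 0,"az": 0,"claw": 0.012},{"x": 0.0368,"y": 0.0037,"z": 0,"ax": 0,"ay": 0,"az": 0,"claw": 0.012}])

```text
clock: 8.3
tcp_pos: [0.5094, 0.0227, 0.1394]
tool_rot: [-3.14, 0.003, 0.004]
wrist_force: [-5.8, -0.9, 8.5]
width: 0.189
```

```bash
python3 c.py 7.25 7.0 6.75 6.5 6.25
```

```text
{"x": 0.0081, "y": 0.0066, "z": 0, "ax": 0, "ay": 0, "az": 0, "claw": 0.012},
{"x": 0.0144, "y": 0.015, "z": 0, "ax": 0, "ay": 0, "az": 0, "claw": 0.012},
{"x": 0.0184, "y": 0.0247, "z": 0, "ax": 0, "ay": 0, "az": 0, "claw": 0.012},
{"x": 0.0198, "y": 0.035, "z": 0, "ax": 0, "ay": 0, "az": 0, "claw": 0.012},
{"x": 0.0187, "y": 0.0454, "z": 0, "ax": 0, "ay": 0, "az": 0, "claw": 0.012},
```

step_arm(moves=[{"x": 0.0081,"y": 0.0066,"z": 0,"ax": 0,"ay": 0,"az": 0,"claw": 0.012},{"x": 0.0144,"y": 0.015,"z": 0,"ax": 0,"ay": 0,"az": 0,"claw": 0.012},{"x": 0.0184,"y": 0.0247,"z": 0,"ax": 0,"ay": 0,"az": 0,"claw": 0.012},{"x": 0.0198,"y": 0.035,"z": 0,"ax": 0,"ay": 0,"az": 0,"claw": 0.012},{"x": 0.0187,"y": 0.0454,"z": 0,"ax": 0,"ay": 0,"az": 0,"claw": 0.012}])

```text
clock: 8.8
tcp_pos: [0.5295, -0.0224, 0.1394]
tool_rot: [-3.139, 0.0, 0.004]
wrist_force: [-1.3, 4.2, 5.7]
width: 0.189
```

```bash
python3 c.py 6.0 5.75 5.5 5.25 5.0
```

```text
{"x": -0.0037, "y": 0.0098, "z": 0, "ax": 0, "ay": 0, "az": 0, "claw": 0.012},
{"x": -0.0097, "y": 0.0184, "z": 0, "ax": 0, "ay": 0, "az": 0, "claw": 0.012},
{"x": -0.0176, "y": 0.0253, "z": 0, "ax": 0, "ay": 0, "az": 0, "claw": 0.012},
{"x": -0.027, "y": 0.0299, "z": 0, "ax": 0, "ay": 0, "az": 0, "claw": 0.012},
{"x": -0.0372, "y": 0.0321, "z": 0, "ax": 0, "ay": 0, "az": 0, "claw": 0.012},
```

step_arm(moves=[{"x": -0.0037,"y": 0.0098,"z": 0,"ax": 0,"ay": 0,"az": 0,"claw": 0.012},{"x": -0.0097,"y": 0.0184,"z": 0,"ax": 0,"ay": 0,"az": 0,"claw": 0.012},{"x": -0.0176,"y": 0.0253,"z": 0,"ax": 0,"ay": 0,"az": 0,"claw": 0.012},{"x": -0.027,"y": 0.0299,"z": 0,"ax": 0,"ay": 0,"az": 0,"claw": 0.012},{"x": -0.0372,"y": 0.0321,"z": 0,"ax": 0,"ay": 0,"az": 0,"claw": 0.012}])

```text
clock: 9.3
tcp_pos: [0.4925, -0.0557, 0.1395]
tool_rot: [-3.141, -0.002, 0.003]
wrist_force: [4.4, 5.7, 1.4]
width: 0.189
```

```bash
python3 c.py 4.75 4.5 4.25 4.0 3.75
```

```text
{"x": -0.0105, "y": -0.0004, "z": 0, "ax": 0, "ay": 0, "az": 0, "claw": 0.012},
{"x": -0.0205, "y": -0.0034, "z": 0, "ax": 0, "ay": 0, "az": 0, "claw": 0.012},
{"x": -0.0295, "y": -0.0087, "z": 0, "ax": 0, "ay": 0, "az": 0, "claw": 0.012},
{"x": -0.0369, "y": -0.0162, "z": 0, "ax": 0, "ay": 0, "az": 0, "claw": 0.012},
{"x": -0.0422, "y": -0.0252, "z": 0, "ax": 0, "ay": 0, "az": 0, "claw": 0.012},
```

step_arm(moves=[{"x": -0.0105,"y": -0.0004,"z": 0,"ax": 0,"ay": 0,"az": 0,"claw": 0.012},{"x": -0.0205,"y": -0.0034,"z": 0,"ax": 0,"ay": 0,"az": 0,"claw": 0.012},{"x": -0.0295,"y": -0.0087,"z": 0,"ax": 0,"ay": 0,"az": 0,"claw": 0.012},{"x": -0.0369,"y": -0.0162,"z": 0,"ax": 0,"ay": 0,"az": 0,"claw": 0.012},{"x": -0.0422,"y": -0.0252,"z": 0,"ax": 0,"ay": 0,"az": 0,"claw": 0.012}])

```text
clock: 9.8
tcp_pos: [0.4503, -0.0319, 0.1395]
tool_rot: [3.138, -0.002, 0.002]
wrist_force: [6.2, -1.4, -1.2]
width: 0.184
```

```bash
python3 c.py 3.5 3.25 3.0 2.75 2.5
```

```text
{"x": -0.0029, "y": -0.01, "z": 0, "ax": 0, "ay": 0, "az": 0, "claw": 0.012},
{"x": -0.0033, "y": -0.0205, "z": 0, "ax": 0, "ay": 0, "az": 0, "claw": 0.012},
{"x": -0.001, "y": -0.0307, "z": 0, "ax": 0, "ay": 0, "az": 0, "claw": 0.012},
{"x": 0.0037, "y": -0.0401, "z": 0, "ax": 0, "ay": 0, "az": 0, "claw": 0.012},
{"x": 0.0106, "y": -0.048, "z": 0, "ax": 0, "ay": 0, "az": 0, "claw": 0.012},
```

step_arm(moves=[{"x": -0.0029,"y": -0.01,"z": 0,"ax": 0,"ay": 0,"az": 0,"claw": 0.012},{"x": -0.0033,"y": -0.0205,"z": 0,"ax": 0,"ay": 0,"az": 0,"claw": 0.012},{"x": -0.001,"y": -0.0307,"z": 0,"ax": 0,"ay": 0,"az": 0,"claw": 0.012},{"x": 0.0037,"y": -0.0401,"z": 0,"ax": 0,"ay": 0,"az": 0,"claw": 0.012},{"x": 0.0106,"y": -0.048,"z": 0,"ax": 0,"ay": 0,"az": 0,"claw": 0.012}])

```text
clock: 10.3
tcp_pos: [0.4597, 0.0172, 0.1394]
tool_rot: [3.139, 0.001, 0.003]
wrist_force: [-2.6, -7.1, 7.5]
width: 0.192
```

```bash
python3 c.py 2.25 2.0 1.75 1.5 1.25
```

```text
{"x": 0.0086, "y": -0.0059, "z": 0, "ax": 0, "ay": 0, "az": 0, "claw": 0.012},
{"x": 0.0184, "y": -0.0095, "z": 0, "ax": 0, "ay": 0, "az": 0, "claw": 0.012},
{"x": 0.0289, "y": -0.0106, "z": 0, "ax": 0, "ay": 0, "az": 0, "claw": 0.012},
{"x": 0.0392, "y": -0.0091, "z": 0, "ax": 0, "ay": 0, "az": 0, "claw": 0.012},
{"x": 0.0489, "y": -0.005, "z": 0, "ax": 0, "ay": 0, "az": 0, "claw": 0.012},
```

step_arm(moves=[{"x": 0.0086,"y": -0.0059,"z": 0,"ax": 0,"ay": 0,"az": 0,"claw": 0.012},{"x": 0.0184,"y": -0.0095,"z": 0,"ax": 0,"ay": 0,"az": 0,"claw": 0.012},{"x": 0.0289,"y": -0.0106,"z": 0,"ax": 0,"ay": 0,"az": 0,"claw": 0.012},{"x": 0.0392,"y": -0.0091,"z": 0,"ax": 0,"ay": 0,"az": 0,"claw": 0.012},{"x": 0.0489,"y": -0.005,"z": 0,"ax": 0,"ay": 0,"az": 0,"claw": 0.012}])

```text
clock: 10.8
tcp_pos: [0.5076, 0.0237, 0.1393]
tool_rot: [-3.141, 0.004, 0.004]
wrist_force: [-8.5, 0.0, 12.6]
width: 0.187
```

```bash
python3 c.py 1.0 0.8 0.65 0.55 0.53
```

```text
{"x": 0.0083, "y": 0.0063, "z": 0, "ax": 0, "ay": 0, "az": 0, "claw": 0.012},
{"x": 0.0137, "y": 0.0127, "z": 0, "ax": 0, "ay": 0, "az": 0, "claw": 0.012},
{"x": 0.0169, "y": 0.0182, "z": 0, "ax": 0, "ay": 0, "az": 0, "claw": 0.012},
{"x": 0.0185, "y": 0.022, "z": 0, "ax": 0, "ay": 0, "az": 0, "claw": 0.012},
{"x": 0.0188, "y": 0.0228, "z": 0, "ax": 0, "ay": 0, "az": 0, "claw": 0.012},
```

step_arm(moves=[{"x": 0.0083,"y": 0.0063,"z": 0,"ax": 0,"ay": 0,"az": 0,"claw": 0.012},{"x": 0.0137,"y": 0.0127,"z": 0,"ax": 0,"ay": 0,"az": 0,"claw": 0.012},{"x": 0.0169,"y": 0.0182,"z": 0,"ax": 0,"ay": 0,"az": 0,"claw": 0.012},{"x": 0.0185,"y": 0.022,"z": 0,"ax": 0,"ay": 0,"az": 0,"claw": 0.012},{"x": 0.0188,"y": 0.0228,"z": 0,"ax": 0,"ay": 0,"az": 0,"claw": 0.012}])

```text
clock: 11.3
tcp_pos: [0.5275, 0.0015, 0.1394]
tool_rot: [-3.138, 0.002, 0.004]
wrist_force: [-3.7, 4.7, 8.4]
width: 0.192
```

```bash
python3 ang.py b11; python3 ang.py b11b
```

```text
[0.52752868 0.00152378 0.139367  ] 0.041985914506183164 0.5720482954043487 [-3.40012659  4.03499501  8.00056576]
[0.5274909  0.0015045  0.13935607] 0.04194371936985697 0.571946538434398 [-3.37132409  2.95476407  8.78168826]
```

View pics/b11b_z.png

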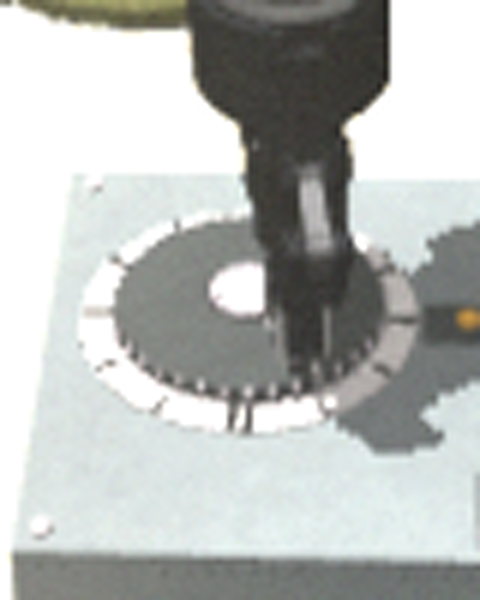

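The picture shows the knob just short of the 11 mark at (325,410). Measured 0.572; 0.048 further to go.

```bash
python3 c.py 0.5 0.483 0.483
```

```text
{"x": 0.0004, "y": 0.0012, "z": 0, "ax": 0, "ay": 0, "az": 0, "claw": 0.012},
{"x": 0.0006, "y": 0.0019, "z": 0, "ax": 0, "ay": 0, "az": 0, "claw": 0.012},
{"x": 0.0006, "y": 0.0019, "z": 0, "ax": 0, "ay": 0, "az": 0, "claw": 0.012},
```

step_arm(moves=[{"x": 0.0004,"y": 0.0012,"z": 0,"ax": 0,"ay": 0,"az": 0,"claw": 0.012},{"x": 0.0006,"y": 0.0019,"z": 0,"ax": 0,"ay": 0,"az": 0,"claw": 0.012},{"x": 0.0006,"y": 0.0019,"z": 0,"ax": 0,"ay": 0,"az": 0,"claw": 0.012}])

```text
clock: 11.7
tcp_pos: [0.5281, 0.0, 0.1394]
tool_rot: [-3.138, 0.002, 0.004]
wrist_force: [-2.3, 3.9, 7.5]
width: 0.19
```

```bash
python3 ang.py b11d;python3 c.py 0.55 0.7 0.9 1.1 1.3
```

```text
[5.28031361e-01 2.72615347e-05 1.39343086e-01] 0.04194141686128588 0.5344406292347026 [-2.71860762  3.81863886  8.90213089]
{"x": -0.0009, "y": -0.0027, "z": 0, "ax": 0, "ay": 0, "az": 0, "claw": 0.012},
{"x": -0.0035, "y": -0.0084, "z": 0, "ax": 0, "ay": 0, "az": 0, "claw": 0.012},
{"x": -0.0082, "y": -0.0153, "z": 0, "ax": 0, "ay": 0, "az": 0, "claw": 0.012},
{"x": -0.0142, "y": -0.0212, "z": 0, "ax": 0, "ay": 0, "az": 0, "claw": 0.012},
{"x": -0.0213, "y": -0.0257, "z": 0, "ax": 0, "ay": 0, "az": 0, "claw": 0.012},
```

0.534 is within tolerance. Now anticlockwise towards 6.

step_arm(moves=[{"x": -0.0009,"y": -0.0027,"z": 0,"ax": 0,"ay": 0,"az": 0,"claw": 0.012},{"x": -0.0035,"y": -0.0084,"z": 0,"ax": 0,"ay": 0,"az": 0,"claw": 0.012},{"x": -0.0082,"y": -0.0153,"z": 0,"ax": 0,"ay": 0,"az": 0,"claw": 0.012},{"x": -0.0142,"y": -0.0212,"z": 0,"ax": 0,"ay": 0,"az": 0,"claw": 0.012},{"x": -0.0213,"y": -0.0257,"z": 0,"ax": 0,"ay": 0,"az": 0,"claw": 0.012}])

```text
clock: 12.25
tcp_pos: [0.5086, 0.0231, 0.1395]
tool_rot: [3.139, -0.002, 0.003]
wrist_force: [0.9, -4.0, 2.4]
width: 0.188
```

```bash
python3 c.py 1.5 1.7 1.9 2.1 2.3
```

```text
{"x": -0.0078, "y": -0.0031, "z": 0, "ax": 0, "ay": 0, "az": 0, "claw": 0.012},
{"x": -0.016, "y": -0.0045, "z": 0, "ax": 0, "ay": 0, "az": 0, "claw": 0.012},
{"x": -0.0244, "y": -0.0043, "z": 0, "ax": 0, "ay": 0, "az": 0, "claw": 0.012},
{"x": -0.0326, "y": -0.0024, "z": 0, "ax": 0, "ay": 0, "az": 0, "claw": 0.012},
{"x": -0.0402, "y": 0.0011, "z": 0, "ax": 0, "ay": 0, "az": 0, "claw": 0.012},
```

step_arm(moves=[{"x": -0.0078,"y": -0.0031,"z": 0,"ax": 0,"ay": 0,"az": 0,"claw": 0.012},{"x": -0.016,"y": -0.0045,"z": 0,"ax": 0,"ay": 0,"az": 0,"claw": 0.012},{"x": -0.0244,"y": -0.0043,"z": 0,"ax": 0,"ay": 0,"az": 0,"claw": 0.012},{"x": -0.0326,"y": -0.0024,"z": 0,"ax": 0,"ay": 0,"az": 0,"claw": 0.012},{"x": -0.0402,"y": 0.0011,"z": 0,"ax": 0,"ay": 0,"az": 0,"claw": 0.012}])

```text
clock: 12.75
tcp_pos: [0.4688, 0.0235, 0.1395]
tool_rot: [-3.14, -0.003, 0.004]
wrist_force: [7.0, 1.1, -0.8]
width: 0.188
```

```bash
python3 c.py 2.38 2.46 2.5 2.53 2.53
```

```text
{"x": -0.0029, "y": 0.0018, "z": 0, "ax": 0, "ay": 0, "az": 0, "claw": 0.012},
{"x": -0.0055, "y": 0.0038, "z": 0, "ax": 0, "ay": 0, "az": 0, "claw": 0.012},
{"x": -0.0068, "y": 0.0049, "z": 0, "ax": 0, "ay": 0, "az": 0, "claw": 0.012},
{"x": -0.0077, "y": 0.0058, "z": 0, "ax": 0, "ay": 0, "az": 0, "claw": 0.012},
{"x": -0.0077, "y": 0.0058, "z": 0, "ax": 0, "ay": 0, "az": 0, "claw": 0.012},
```

step_arm(moves=[{"x": -0.0029,"y": 0.0018,"z": 0,"ax": 0,"ay": 0,"az": 0,"claw": 0.012},{"x": -0.0055,"y": 0.0038,"z": 0,"ax": 0,"ay": 0,"az": 0,"claw": 0.012},{"x": -0.0068,"y": 0.0049,"z": 0,"ax": 0,"ay": 0,"az": 0,"claw": 0.012},{"x": -0.0077,"y": 0.0058,"z": 0,"ax": 0,"ay": 0,"az": 0,"claw": 0.012},{"x": -0.0077,"y": 0.0058,"z": 0,"ax": 0,"ay": 0,"az": 0,"claw": 0.012}])

```text
clock: 13.25
tcp_pos: [0.4606, 0.0178, 0.1395]
tool_rot: [-3.14, -0.002, 0.004]
wrist_force: [3.8, 3.0, 0.9]
width: 0.187
```

```bash
python3 ang.py d0; python3 c.py 2.55 2.57 2.59 2.61 2.61;python3 - <<'E'
import cv2
im=cv2.imread('pics/d0.png')[140:200,260:330];cv2.imwrite('pics/pin0.png',cv2.resize(cv2.convertScaleAbs(im,alpha=2),None,fx=8,fy=8,interpolation=cv2.INTER_CUBIC))
E
```

```text
[0.46057929 0.01775818 0.13948363] 0.041995344396183285 2.495909345910853 [4.68705103 2.86005796 1.94824222]
{"x": -0.0006, "y": 0.0006, "z": 0, "ax": 0, "ay": 0, "az": 0, "claw": 0.012},
{"x": -0.0012, "y": 0.0012, "z": 0, "ax": 0, "ay": 0, "az": 0, "claw": 0.012},
{"x": -0.0018, "y": 0.0018, "z": 0, "ax": 0, "ay": 0, "az": 0, "claw": 0.012},
{"x": -0.0024, "y": 0.0024, "z": 0, "ax": 0, "ay": 0, "az": 0, "claw": 0.012},
{"x": -0.0024, "y": 0.0024, "z": 0, "ax": 0, "ay": 0, "az": 0, "claw": 0.012},
```

View pics/pin0.png

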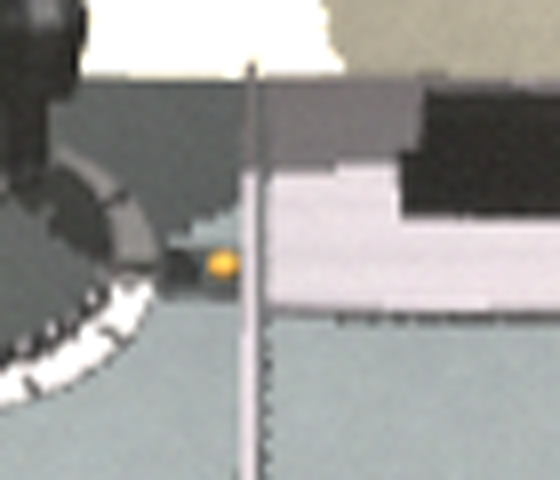

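The pin at (222,263) is still at the hatch end of its window, so the bolt is not dropped. Now slow steps.

step_arm(moves=[{"x": -0.0006,"y": 0.0006,"z": 0,"ax": 0,"ay": 0,"az": 0,"claw": 0.012},{"x": -0.0012,"y": 0.0012,"z": 0,"ax": 0,"ay": 0,"az": 0,"claw": 0.012},{"x": -0.0018,"y": 0.0018,"z": 0,"ax": 0,"ay": 0,"az": 0,"claw": 0.012},{"x": -0.0024,"y": 0.0024,"z": 0,"ax": 0,"ay": 0,"az": 0,"claw": 0.012}])

```text
clock: 13.7
tcp_pos: [0.4582, 0.0155, 0.1395]
tool_rot: [-3.139, -0.002, 0.004]
wrist_force: [4.7, 3.8, 0.4]
width: 0.187
```

```bash
cat > pin.py <<'E'
from h import *
im=cv2.cvtColor(ctrl.get_image('scene'),cv2.COLOR_RGB2BGR);cv2.imwrite('pics/last.png',im)
x0,y0,x1,y1=276,166,294,180;c=im[y0:y1,x0:x1].astype(int);w=np.clip(c[...,2]-c[...,0]-25,0,None).astype(float);v,u=np.mgrid[y0:y1,x0:x1]
T=ctrl.sense();p=T['tcp_pos'];d=p[:2]-np.array([.4884,-.0137]);a=np.arctan2(d[1],d[0])
f=T['wrist_force'];print('pin u %.2f v %.2f'%((u*w).sum()/w.sum(),(v*w).sum()/w.sum()),'th %.3f'%(a%(2*np.pi)+.201),'r %.4f'%np.hypot(*d),'Ft %.1f Fr %.1f'%(-f[0]*np.sin(a)+f[1]*np.cos(a),f[0]*np.cos(a)+f[1]*np.sin(a)),'t',T['clock'])
E
python3 pin.py; python3 c.py 2.63 2.65 2.67 2.69
```

```text
pin u 287.53 v 172.46 th 2.579 r 0.0420 Ft -4.6 Fr -0.7 t 13.75
{"x": -0.0005, "y": 0.0006, "z": 0, "ax": 0, "ay": 0, "az": 0, "claw": 0.012},
{"x": -0.0011, "y": 0.0013, "z": 0, "ax": 0, "ay": 0, "az": 0, "claw": 0.012},
{"x": -0.0016, "y": 0.0019, "z": 0, "ax": 0, "ay": 0, "az": 0, "claw": 0.012},
{"x": -0.0021, "y": 0.0026, "z": 0, "ax": 0, "ay": 0, "az": 0, "claw": 0.012},
```

step_arm(moves=[{"x": -0.0005,"y": 0.0006,"z": 0,"ax": 0,"ay": 0,"az": 0,"claw": 0.012},{"x": -0.0011,"y": 0.0013,"z": 0,"ax": 0,"ay": 0,"az": 0,"claw": 0.012},{"x": -0.0016,"y": 0.0019,"z": 0,"ax": 0,"ay": 0,"az": 0,"claw": 0.012},{"x": -0.0021,"y": 0.0026,"z": 0,"ax": 0,"ay": 0,"az": 0,"claw": 0.012}])

```text
clock: 14.15
tcp_pos: [0.4553, 0.0122, 0.1394]
tool_rot: [-3.141, -0.0, 0.004]
wrist_force: [2.8, 4.0, 2.8]
width: 0.188
```

```bash
python3 pin.py; python3 c.py 2.71 2.73 2.75 2.77
```

```text
pin u 287.50 v 172.48 th 2.683 r 0.0420 Ft -5.1 Fr -0.5 t 14.2
{"x": -0.0005, "y": 0.0007, "z": 0, "ax": 0, "ay": 0, "az": 0, "claw": 0.012},
{"x": -0.001, "y": 0.0013, "z": 0, "ax": 0, "ay": 0, "az": 0, "claw": 0.012},
{"x": -0.0015, "y": 0.002, "z": 0, "ax": 0, "ay": 0, "az": 0, "claw": 0.012},
{"x": -0.002, "y": 0.0027, "z": 0, "ax": 0, "ay": 0, "az": 0, "claw": 0.012},
```

step_arm(moves=[{"x": -0.0005,"y": 0.0007,"z": 0,"ax": 0,"ay": 0,"az": 0,"claw": 0.012},{"x": -0.001,"y": 0.0013,"z": 0,"ax": 0,"ay": 0,"az": 0,"claw": 0.012},{"x": -0.0015,"y": 0.002,"z": 0,"ax": 0,"ay": 0,"az": 0,"claw": 0.012},{"x": -0.002,"y": 0.0027,"z": 0,"ax": 0,"ay": 0,"az": 0,"claw": 0.012}])

```text
clock: 14.6
tcp_pos: [0.4534, 0.0095, 0.1395]
tool_rot: [-3.141, -0.0, 0.004]
wrist_force: [3.5, 4.2, 3.3]
width: 0.186
```

```bash
python3 pin.py; python3 c.py 2.79 2.81 2.83 2.85
```

```text
pin u 287.49 v 172.47 th 2.762 r 0.0420 Ft -4.9 Fr -0.4 t 14.65
{"x": -0.0004, "y": 0.0007, "z": 0, "ax": 0, "ay": 0, "az": 0, "claw": 0.012},
{"x": -0.0008, "y": 0.0015, "z": 0, "ax": 0, "ay": 0, "az": 0, "claw": 0.012},
{"x": -0.0013, "y": 0.0022, "z": 0, "ax": 0, "ay": 0, "az": 0, "claw": 0.012},
{"x": -0.0017, "y": 0.0029, "z": 0, "ax": 0, "ay": 0, "az": 0, "claw": 0.012},
```

step_arm(moves=[{"x": -0.0004,"y": 0.0007,"z": 0,"ax": 0,"ay": 0,"az": 0,"claw": 0.012},{"x": -0.0008,"y": 0.0015,"z": 0,"ax": 0,"ay": 0,"az": 0,"claw": 0.012},{"x": -0.0013,"y": 0.0022,"z": 0,"ax": 0,"ay": 0,"az": 0,"claw": 0.012},{"x": -0.0017,"y": 0.0029,"z": 0,"ax": 0,"ay": 0,"az": 0,"claw": 0.012}])

```text
clock: 15.05
tcp_pos: [0.4517, 0.0067, 0.1395]
tool_rot: [-3.14, -0.001, 0.004]
wrist_force: [2.9, 4.7, 4.2]
width: 0.189
```

```bash
python3 pin.py; python3 c.py 2.87 2.89 2.91 2.93
```

```text
pin u 287.52 v 172.46 th 2.844 r 0.0420 Ft -3.6 Fr -1.4 t 15.1
{"x": -0.0004, "y": 0.0008, "z": 0, "ax": 0, "ay": 0, "az": 0, "claw": 0.012},
{"x": -0.0007, "y": 0.0015, "z": 0, "ax": 0, "ay": 0, "az": 0, "claw": 0.012},
{"x": -0.0011, "y": 0.0023, "z": 0, "ax": 0, "ay": 0, "az": 0, "claw": 0.012},
{"x": -0.0014, "y": 0.003, "z": 0, "ax": 0, "ay": 0, "az": 0, "claw": 0.012},
```

step_arm(moves=[{"x": -0.0004,"y": 0.0008,"z": 0,"ax": 0,"ay": 0,"az": 0,"claw": 0.012},{"x": -0.0007,"y": 0.0015,"z": 0,"ax": 0,"ay": 0,"az": 0,"claw": 0.012},{"x": -0.0011,"y": 0.0023,"z": 0,"ax": 0,"ay": 0,"az": 0,"claw": 0.012},{"x": -0.0014,"y": 0.003,"z": 0,"ax": 0,"ay": 0,"az": 0,"claw": 0.012}])

```text
clock: 15.5
tcp_pos: [0.4495, 0.0024, 0.1394]
tool_rot: [3.14, 0.001, 0.003]
wrist_force: [1.4, 1.7, 6.5]
width: 0.187
```

```bash
python3 pin.py; python3 c.py 2.95 2.97 2.99 3.01
```

```text
pin u 285.18 v 172.30 th 2.951 r 0.0420 Ft -1.3 Fr -0.1 t 15.55
{"x": -0.0004, "y": 0.0008, "z": 0, "ax": 0, "ay": 0, "az": 0, "claw": 0.012},
{"x": -0.0007, "y": 0.0016, "z": 0, "ax": 0, "ay": 0, "az": 0, "claw": 0.012},
{"x": -0.001, "y": 0.0024, "z": 0, "ax": 0, "ay": 0, "az": 0, "claw": 0.012},
{"x": -0.0013, "y": 0.0032, "z": 0, "ax": 0, "ay": 0, "az": 0, "claw": 0.012},
```

The pin has moved about 6 mm towards the dial, so the bolt has dropped. I'll ease on gently to feel the stop.

step_arm(moves=[{"x": -0.0004,"y": 0.0008,"z": 0,"ax": 0,"ay": 0,"az": 0,"claw": 0.012},{"x": -0.0007,"y": 0.0016,"z": 0,"ax": 0,"ay": 0,"az": 0,"claw": 0.012},{"x": -0.0007,"y": 0.0016,"z": 0,"ax": 0,"ay": 0,"az": 0,"claw": 0.012}])

```text
clock: 15.85
tcp_pos: [0.449, 0.001, 0.1394]
tool_rot: [3.141, 0.0, 0.003]
wrist_force: [2.0, 2.2, 6.6]
width: 0.189
```

```bash
python3 pin.py
```

```text
pin u 285.18 v 172.32 th 2.985 r 0.0420 Ft -2.1 Fr -0.9 t 15.9
```

step_arm(moves=[{"x": -0.0003,"y": 0.0008,"z": 0,"ax": 0,"ay": 0,"az": 0,"claw": 0.012},{"x": -0.0006,"y": 0.0016,"z": 0,"ax": 0,"ay": 0,"az": 0,"claw": 0.012},{"x": -0.0006,"y": 0.0016,"z": 0,"ax": 0,"ay": 0,"az": 0,"claw": 0.012}])

```text
clock: 16.2
tcp_pos: [0.4485, -0.0005, 0.1394]
tool_rot: [3.141, 0.0, 0.003]
wrist_force: [1.3, 1.0, 5.7]
width: 0.188
```

```bash
python3 pin.py
```

```text
pin u 285.19 v 172.32 th 3.024 r 0.0420 Ft -2.8 Fr -0.6 t 16.25
```

step_arm(moves=[{"x": -0.0003,"y": 0.0008,"z": 0,"ax": 0,"ay": 0,"az": 0,"claw": 0.012},{"x": -0.0005,"y": 0.0016,"z": 0,"ax": 0,"ay": 0,"az": 0,"claw": 0.012},{"x": -0.0005,"y": 0.0016,"z": 0,"ax": 0,"ay": 0,"az": 0,"claw": 0.012}])

```text
clock: 16.55
tcp_pos: [0.4482, -0.0014, 0.1394]
tool_rot: [-3.141, 0.0, 0.003]
wrist_force: [2.0, 4.4, 4.4]
width: 0.192
```

```bash
python3 pin.py
```

```text
pin u 285.18 v 172.32 th 3.046 r 0.0420 Ft -4.8 Fr -0.2 t 16.6
```

step_arm(moves=[{"x": -0.0003,"y": 0.0008,"z": 0,"ax": 0,"ay": 0,"az": 0,"claw": 0.012},{"x": -0.0005,"y": 0.0014,"z": 0,"ax": 0,"ay": 0,"az": 0,"claw": 0.012},{"x": -0.0005,"y": 0.0014,"z": 0,"ax": 0,"ay": 0,"az": 0,"claw": 0.012}])

```text
clock: 16.9
tcp_pos: [0.4481, -0.0019, 0.1394]
tool_rot: [-3.139, -0.001, 0.004]
wrist_force: [2.2, 8.5, 4.7]
width: 0.187
```

```bash
python3 pin.py
```

```text
pin u 285.18 v 172.31 th 3.057 r 0.0420 Ft -8.8 Fr -0.3 t 16.95
```

The dial has stopped dead: force doubled to 8.8 N with almost no motion. I'll relax the command, open the jaws and lift.

step_arm(moves=[{"x": 0.0004,"y": -0.0014,"z": 0,"ax": 0,"ay": 0,"az": 0,"claw": 0.012},{"x": 0.0004,"y": -0.0014,"z": 0,"ax": 0,"ay": 0,"az": 0,"claw": 0.03},{"x": 0.0004,"y": -0.0014,"z": 0,"ax": 0,"ay": 0,"az": 0,"claw": 0.05},{"x": 0.0004,"y": -0.0014,"z": 0,"ax": 0,"ay": 0,"az": 0,"claw": 0.05},{"x": 0.0004,"y": -0.0014,"z": 0,"ax": 0,"ay": 0,"az": 0,"claw": 0.05}])

```text
clock: 17.45
tcp_pos: [0.4474, -0.002, 0.1388]
tool_rot: [3.141, 0.001, 0.003]
wrist_force: [-0.3, -0.2, -1.0]
width: 0.589
```

step_arm(moves=[{"x": 0,"y": 0,"z": -0.015,"ax": 0,"ay": 0,"az": 0,"claw": 0.05},{"x": 0,"y": 0,"z": -0.04,"ax": 0,"ay": 0,"az": 0,"claw": 0.06},{"x": 0,"y": 0,"z": -0.07,"ax": 0,"ay": 0,"az": 0,"claw": 0.085},{"x": 0,"y": 0,"z": -0.08,"ax": 0,"ay": 0,"az": 0,"claw": 0.085},{"x": 0,"y": 0,"z": -0.08,"ax": 0,"ay": 0,"az": 0,"claw": 0.085}])

```text
clock: 17.95
tcp_pos: [0.4492, -0.0018, 0.2205]
tool_rot: [3.141, -0.003, 0.003]
wrist_force: [0.5, -0.2, -0.7]
width: 0.992
```

```bash
python3 - <<'E'
from h import *
# box from fitted dial centre; blend of top (.4883,-.0155), tcp circle (.4884,-.0137)
c=np.array([.4884,-.0145]);y=-.201;R=np.array([[np.cos(y),-np.sin(y)],[np.sin(y),np.cos(y)]])
for x in(-.056,.044): print(c+R@[x+.02,.0885+.085])
t=c+R@[-.036,.1735];local([t[0],t[1],.215],y)
print(ctrl.sense()['width'])
E
```

```text
[0.48776393 0.16269437]
[0.58575067 0.14272944]
shift [ 0.0391 -0.1643  0.0055] turn [-0.     -0.0027  0.2044]
0.991909598004543
```

step_arm(moves=[{"x": 0.01,"y": -0.04,"z": 0,"ax": 0,"ay": 0,"az": 0.05,"claw": 0.085},{"x": 0.02,"y": -0.08,"z": 0,"ax": 0,"ay": 0,"az": 0.1,"claw": 0.085},{"x": 0.03,"y": -0.12,"z": 0,"ax": 0,"ay": 0,"az": 0.15,"claw": 0.085},{"x": 0.038,"y": -0.155,"z": 0,"ax": 0,"ay": 0,"az": 0.2,"claw": 0.085},{"x": 0.039,"y": -0.1625,"z": 0.005,"ax": 0,"ay": 0,"az": 0.204,"claw": 0.085}])

```text
clock: 18.45
tcp_pos: [0.4869, 0.1639, 0.2128]
tool_rot: [-3.141, 0.001, -0.198]
wrist_force: [1.2, -0.1, -0.2]
width: 0.994
```

```bash
python3 - <<'E'
from h import *
x0,y0,x1,y1,s=210,100,370,220,5
im=ctrl.get_image('scene');im=cv2.cvtColor(im,cv2.COLOR_RGB2BGR);cv2.imwrite('pics/h1.png',im)
im=cv2.convertScaleAbs(im,alpha=2.3);im=cv2.resize(im[y0:y1,x0:x1],None,fx=s,fy=s,interpolation=cv2.INTER_CUBIC);cv2.imwrite('pics/h1_z.png',im)
p=ctrl.sense();print(p['tcp_pos'],p['tool_rot'])
E
```

```text
[0.48596936 0.16306874 0.21167797] [ 3.14070723e+00  2.56766634e-03 -1.97409145e-01]
```

View pics/h1_z.png

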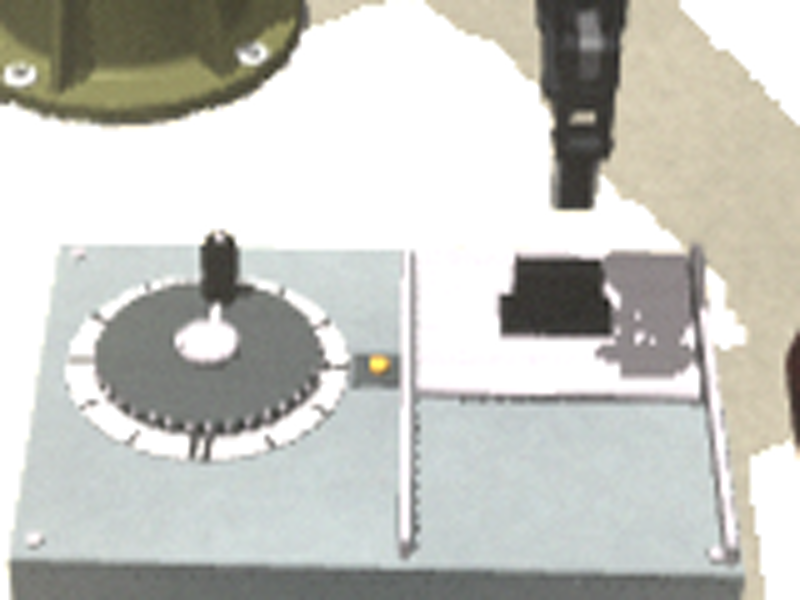

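The view shows the knob near 6 o'clock, the pin moved towards the dial at (378,365), and the fingers above the handle at (555,290). Descending and gripping.

step_arm(moves=[{"x": 0.001,"y": 0.001,"z": 0.03,"ax": 0,"ay": 0,"az": 0,"claw": 0.085},{"x": 0.001,"y": 0.001,"z": 0.055,"ax": 0,"ay": 0,"az": 0,"claw": 0.085},{"x": 0.001,"y": 0.001,"z": 0.075,"ax": 0,"ay": 0,"az": 0,"claw": 0.085},{"x": 0.001,"y": 0.001,"z": 0.083,"ax": 0,"ay": 0,"az": 0,"claw": 0.085},{"x": 0.001,"y": 0.001,"z": 0.083,"ax": 0,"ay": 0,"az": 0,"claw": 0.085}])

```text
clock: 19.0
tcp_pos: [0.4858, 0.1585, 0.1297]
tool_rot: [3.14, 0.003, -0.201]
wrist_force: [-0.4, -0.8, 0.5]
width: 0.995
```

step_arm(moves=[{"x": 0,"y": 0,"z": 0,"ax": 0,"ay": 0,"az": 0,"claw": 0.04},{"x": 0,"y": 0,"z": 0,"ax": 0,"ay": 0,"az": 0,"claw": 0.03},{"x": 0,"y": 0,"z": 0,"ax": 0,"ay": 0,"az": 0,"claw": 0.025},{"x": 0,"y": 0,"z": 0,"ax": 0,"ay": 0,"az": 0,"claw": 0.022},{"x": 0,"y": 0,"z": 0,"ax": 0,"ay": 0,"az": 0,"claw": 0.022}])

```text
clock: 19.5
tcp_pos: [0.4877, 0.1599, 0.1317]
tool_rot: [-3.141, -0.001, -0.2]
wrist_force: [0.4, -0.1, -0.4]
width: 0.258
```

```bash
python3 - <<'E'
from h import *
x0,y0,x1,y1,s=210,100,370,220,5
im=ctrl.get_image('scene');im=cv2.cvtColor(im,cv2.COLOR_RGB2BGR);cv2.imwrite('pics/h2.png',im)
im=cv2.convertScaleAbs(im,alpha=2.3);im=cv2.resize(im[y0:y1,x0:x1],None,fx=s,fy=s,interpolation=cv2.INTER_CUBIC);cv2.imwrite('pics/h2_z.png',im)
p=ctrl.sense();print(p['tcp_pos'],p['tool_rot'],p['wrist_force'])
E
```

```text
[0.48754052 0.15993154 0.13158566] [-3.14136660e+00 -3.98101865e-04 -2.00311537e-01] [-0.12535431 -0.1899097   0.45336322]
```

View pics/h2_z.png

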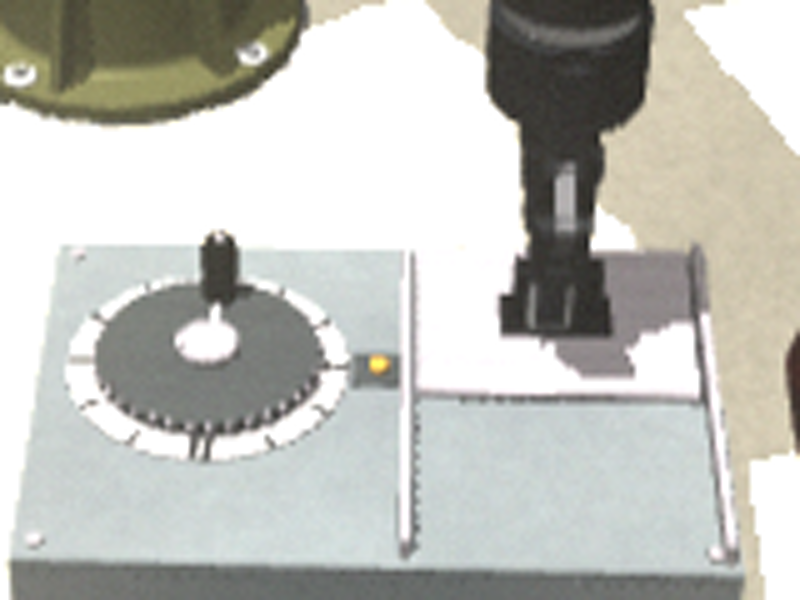

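The fingers are centred on the fin at about (553,310). I'll close, then test-slide gently.

step_arm(moves=[{"x": 0,"y": 0,"z": 0,"ax": 0,"ay": 0,"az": 0,"claw": 0.014},{"x": 0,"y": 0,"z": 0,"ax": 0,"ay": 0,"az": 0,"claw": 0.008},{"x": 0,"y": 0,"z": 0,"ax": 0,"ay": 0,"az": 0,"claw": 0.008},{"x": 0.001,"y": 0,"z": 0,"ax": 0,"ay": 0,"az": 0,"claw": 0.008},{"x": 0.003,"y": 0,"z": 0,"ax": 0,"ay": 0,"az": 0,"claw": 0.008}])

```text
clock: 20.05
tcp_pos: [0.4902, 0.1593, 0.1316]
tool_rot: [-3.141, 0.0, -0.2]
wrist_force: [-1.5, -0.2, 5.4]
width: 0.153
```

step_arm(moves=[{"x": 0.001,"y": 0,"z": 0,"ax": 0,"ay": 0,"az": 0,"claw": 0.008},{"x": 0.002,"y": 0,"z": 0,"ax": 0,"ay": 0,"az": 0,"claw": 0.008}])

```text
clock: 20.25
tcp_pos: [0.4923, 0.1589, 0.1316]
tool_rot: [-3.141, 0.0, -0.201]
wrist_force: [-2.4, -0.9, 4.2]
width: 0.152
```

step_arm(moves=[{"x": 0.008,"y": 0,"z": 0,"ax": 0,"ay": 0,"az": 0,"claw": 0.008},{"x": 0.016,"y": 0,"z": 0,"ax": 0,"ay": 0,"az": 0,"claw": 0.008},{"x": 0.024,"y": 0,"z": 0,"ax": 0,"ay": 0,"az": 0,"claw": 0.008},{"x": 0.032,"y": 0,"z": 0,"ax": 0,"ay": 0,"az": 0,"claw": 0.008},{"x": 0.04,"y": 0,"z": 0,"ax": 0,"ay": 0,"az": 0,"claw": 0.008}])

```text
clock: 20.75
tcp_pos: [0.5316, 0.1507, 0.1316]
tool_rot: [3.141, 0.0, -0.201]
wrist_force: [-2.3, -0.7, 6.9]
width: 0.155
```

step_arm(moves=[{"x": 0.008,"y": 0,"z": 0,"ax": 0,"ay": 0,"az": 0,"claw": 0.008},{"x": 0.016,"y": 0,"z": 0,"ax": 0,"ay": 0,"az": 0,"claw": 0.008},{"x": 0.024,"y": 0,"z": 0,"ax": 0,"ay": 0,"az": 0,"claw": 0.008},{"x": 0.032,"y": 0,"z": 0,"ax": 0,"ay": 0,"az": 0,"claw": 0.008},{"x": 0.04,"y": 0,"z": 0,"ax": 0,"ay": 0,"az": 0,"claw": 0.008}])

```text
clock: 21.25
tcp_pos: [0.5708, 0.1425, 0.1316]
tool_rot: [3.141, 0.0, -0.201]
wrist_force: [-2.4, -2.2, 6.0]
width: 0.149
```

step_arm(moves=[{"x": 0.004,"y": 0,"z": 0,"ax": 0,"ay": 0,"az": 0,"claw": 0.008},{"x": 0.008,"y": 0,"z": 0,"ax": 0,"ay": 0,"az": 0,"claw": 0.008},{"x": 0.01,"y": 0,"z": 0,"ax": 0,"ay": 0,"az": 0,"claw": 0.008},{"x": 0.012,"y": 0,"z": 0,"ax": 0,"ay": 0,"az": 0,"claw": 0.008},{"x": 0.012,"y": 0,"z": 0,"ax": 0,"ay": 0,"az": 0,"claw": 0.008}])

```text
clock: 21.75
tcp_pos: [0.5828, 0.1401, 0.1316]
tool_rot: [3.141, -0.001, -0.201]
wrist_force: [-0.8, -2.6, 5.2]
width: 0.153
```

step_arm(moves=[{"x": 0.001,"y": 0,"z": 0,"ax": 0,"ay": 0,"az": 0,"claw": 0.008},{"x": 0.002,"y": 0,"z": 0,"ax": 0,"ay": 0,"az": 0,"claw": 0.008},{"x": 0.003,"y": 0,"z": 0,"ax": 0,"ay": 0,"az": 0,"claw": 0.008}])

```text
clock: 22.05
tcp_pos: [0.5853, 0.1395, 0.1316]
tool_rot: [3.141, -0.0, -0.201]
wrist_force: [-2.4, -1.1, 5.5]
width: 0.151
```

step_arm(moves=[{"x": 0.001,"y": 0,"z": 0,"ax": 0,"ay": 0,"az": 0,"claw": 0.008},{"x": 0.002,"y": 0,"z": 0,"ax": 0,"ay": 0,"az": 0,"claw": 0.008},{"x": 0.002,"y": 0,"z": 0,"ax": 0,"ay": 0,"az": 0,"claw": 0.008}])

```text
clock: 22.35
tcp_pos: [0.5855, 0.1395, 0.1316]
tool_rot: [3.141, 0.003, -0.2]
wrist_force: [-8.6, -0.0, 9.8]
width: 0.152
```

The hatch is at its end stop: no more motion, and force is up to 8.6 N. Relax, open and lift.

step_arm(moves=[{"x": -0.001,"y": 0,"z": 0,"ax": 0,"ay": 0,"az": 0,"claw": 0.008},{"x": -0.001,"y": 0,"z": 0,"ax": 0,"ay": 0,"az": 0,"claw": 0.025},{"x": -0.001,"y": 0,"z": 0,"ax": 0,"ay": 0,"az": 0,"claw": 0.045},{"x": -0.001,"y": 0,"z": 0,"ax": 0,"ay": 0,"az": 0,"claw": 0.06},{"x": -0.001,"y": 0,"z": 0,"ax": 0,"ay": 0,"az": 0,"claw": 0.06}])

```text
clock: 22.85
tcp_pos: [0.5865, 0.1397, 0.1311]
tool_rot: [3.142, 0.0, -0.2]
wrist_force: [0.0, 0.0, -0.1]
width: 0.705
```

step_arm(moves=[{"x": 0,"y": 0,"z": -0.02,"ax": 0,"ay": 0,"az": 0,"claw": 0.06},{"x": 0,"y": 0,"z": -0.05,"ax": 0,"ay": 0,"az": 0,"claw": 0.06},{"x": 0,"y": 0,"z": -0.09,"ax": 0,"ay": 0,"az": 0,"claw": 0.06},{"x": 0,"y": 0,"z": -0.11,"ax": 0,"ay": 0,"az": 0,"claw": 0.06},{"x": 0,"y": 0,"z": -0.11,"ax": 0,"ay": 0,"az": 0,"claw": 0.06}])

```text
clock: 23.35
tcp_pos: [0.5886, 0.1402, 0.2451]
tool_rot: [-3.139, -0.006, -0.201]
wrist_force: [-0.3, 1.3, -0.6]
width: 0.706
```

step_arm(moves=[{"x": -0.03,"y": 0,"z": -0.02,"ax": 0,"ay": 0,"az": 0,"claw": 0.06},{"x": -0.07,"y": 0,"z": -0.04,"ax": 0,"ay": 0,"az": 0,"claw": 0.06},{"x": -0.1,"y": 0,"z": -0.06,"ax": 0,"ay": 0,"az": 0,"claw": 0.06},{"x": -0.12,"y": 0,"z": -0.07,"ax": 0,"ay": 0,"az": 0,"claw": 0.06},{"x": -0.12,"y": 0,"z": -0.07,"ax": 0,"ay": 0,"az": 0,"claw": 0.06}])

```text
clock: 23.85
tcp_pos: [0.4674, 0.1641, 0.3123]
tool_rot: [-3.141, -0.001, -0.199]
wrist_force: [0.1, -0.0, 0.7]
width: 0.703
```

```bash
python3 - <<'E'
from h import *
for n,(x0,y0,x1,y1),s in(('scene',(150,80,420,280),2.9),('top',(140,150,400,320),3)):
    im=cv2.cvtColor(ctrl.get_image(n),cv2.COLOR_RGB2BGR);cv2.imwrite(f'pics/{n}_end.png',im)
    im=cv2.convertScaleAbs(im,alpha=2.);im=cv2.resize(im[y0:y1,x0:x1],None,fx=s,fy=s,interpolation=cv2.INTER_CUBIC);cv2.imwrite(f'pics/{n}_endz.png',im)
    a=cv2.imread(f'pics/{n}0.png');b=cv2.imread(f'pics/{n}_end.png')
p=ctrl.sense();print(p['clock'],p['tcp_pos'],p['wrist_force'])
E
```

```text
23.95 [0.46897082 0.16365038 0.31063922] [-0.18259571  0.14963598 -0.69642961]
```

View pics/scene_endz.png

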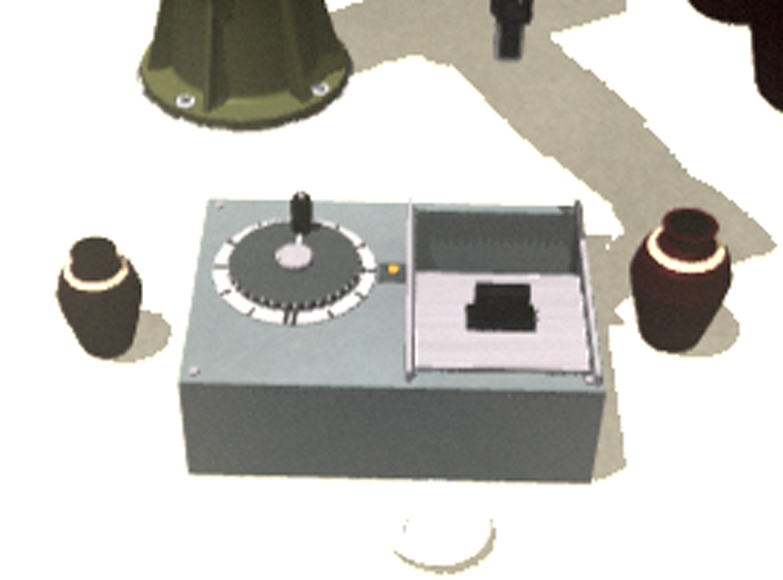

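View pics/top_endz.png

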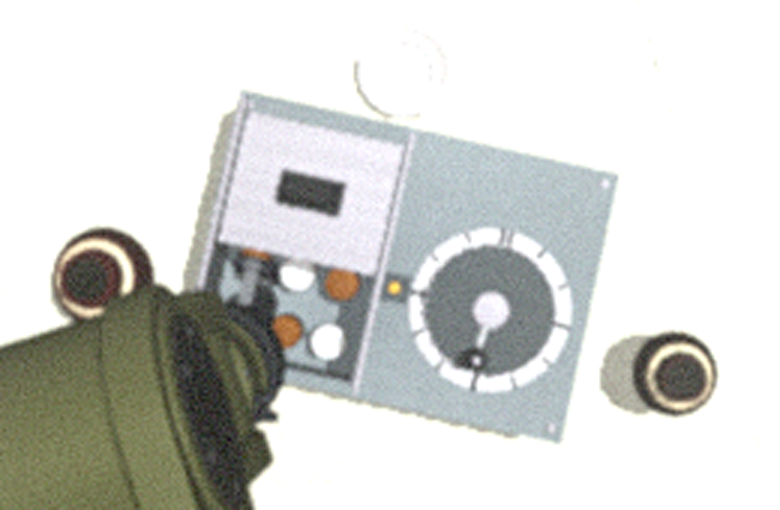

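Both views show the hatch open with the pigments visible, the knob near 6 o'clock, the arm clear and the vases and dish where they were. Handing in.

```bash
python3 -c "
from bench import ctrl
print(ctrl.close_job())"
```

```text
the job is handed in; nothing more can be done
None
```

The lockbox is open and the job is handed in at about 24 s; no verdict was reported.

- **Dialling:**
  - Anticlockwise past 8 once, stopping at 8 the second time: 2.090 rad measured, target 2.094.
  - Clockwise past 11 once, stopping at 11 the second time: 0.534 rad measured, target 0.524.
  - Slowly anticlockwise until the bolt dropped, at about 2.9 rad. The dial then stopped dead at about 3.06 rad, with no more than about 9 N at the knob.
- **Hatch:** I gripped the handle and slid it with about 2.5 N to its end stop, about 100 mm of travel. Motion ceased there and the force rose to about 8.6 N. Then I let go and moved the arm clear.

The last pictures show the brass pin shifted towards the dial and the hatch open with the contents visible. By eye, the two vases and the paint dish stand where they were. The wrist force read close to zero.

**What disagreed:** The scene and top cameras differed by about 4 mm in y. I therefore took the dial angles from a circle fitted to the measured hand positions (radius 42.05 mm, against 42 given). The first two move calls were refused because rows must carry every key.

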